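Pull the lens cabinet's sloping shutter down with the hook pole

ROBOT

A 7-joint arm with a two-finger parallel gripper is mounted at the origin on a cart in front of the work surface, level with it; the furniture and walls round the work are solid. World frame = base frame: x ahead of the robot, y to its left, z up, the work surface at z = 0. Lengths are in m, angles in rad, forces in N, time in s.
With the tool pointing down it reaches from about 0.425 to 0.95 m from the base axis. Payload 4.7 kg.
Tool frame: the origin (TCP) lies on the mounting face of the last link; the fingertips stand 182 mm ahead of it and the grasp point (between the pads) lies env.hold_point_z ahead of it (env.hold_point_z is the distance from the TCP to the grasp point, in m); z points along the fingers, x is the direction in which the jaws open and shut, and the axes are right-handed (so a half turn about z gives the same grasp; the last joint's range is limited). The gripper opens to 87 mm and grips with 3 to 60 N. Pads are 19 mm wide; open, the fingers measure 117 mm over their backs; the gripper's body (75 mm by 190 mm) begins 51 mm behind the grasp point.
Start: joints at [-1.177, 0.469, -0.049, 1.532, 0.024, 1.141, -0.082], TCP at [0.277, 0.616, 0.405] pointing down, gripper open.
Joint ranges: [-2.59, 2.59], [-0.33, 1.99], [-1.39, 1.29], [0.1, 2.45], [-1.04, 4.18], [0.21, 1.99], [-2.66, 2.66]. Speed limits (rad/s): [2.57, 2.57, 3.14, 3.14, 3.14, 3.14, 3.14].

INTERFACE

Orientations are given as a unit quaternion [w, x, y, z].
In Python, from cell import get_state, cams, ticket, env gives the robot as it stands.
- The arm moves only by the tool move_arm, never from a script. Its argument "moves" is a list of rows, each an object with "gripper": the opening, from 0 (shut) to 1 (fully open); "slide": the shift along the world's x, y, z in units of 15 cm (1.0 is 15 cm), a list of three; "dr": the turn, a rotation vector about the world's x, y, z in units of 30 degrees (1.0 is 30 degrees), a list of three. In form: [{"gripper": gripper, "slide": [x, y, z], "dr": [rx, ry, rz]}, ...]. A call has 1 to 10 rows; each row is the pose to reach, as a shift and turn from the pose commanded when the call began; what a row does not reach only later rows make up. A row lasts 1/10 s, in which the tool goes at most 50 mm and 8.59 degrees, less where a joint would pass 70% of its speed; a pose out of reach is approached as far as the arm can. A call with a number of a shift or a turn outside -1 to 1 is refused whole. A call with a gripper value outside its range is refused whole. The fingers move at their own pace and stop on an object; "force" is the grip in N (left out, the last holds). Time passes only in rows, so rows that repeat a pose let the fingers close. It gives the time, the measured TCP pose, the force and the opening at its end, in the units of the state.
- get_state(): the state, without advancing time (a new reading comes with each control period).
- cams.grab_frame(name): name is "scene" or "top"; returns the picture (420x560x3 uint8, blue, green, red); there is no depth.
- cams.calibration(name): a dict with "mtx" (3x3 intrinsics, pixels), "R" (3x3) and "t" (3): a world point X has camera coordinates R X + t. Camera axes: x right, y down, z forward; pixel columns grow to the right and rows downward; lengths in m; the calibration is good to about 2 mm. A picture is of the moment at which its call begins. calibration takes no time and is no camera call.
- ticket.close_job(): hands the job in, once; it reports no verdict.
The state is a dict: "time": time; "joint_positions": joint angles; "qvel": joint speeds; "tau": joint torques, N m; "tcp_pos": TCP position; "tool_rot": TCP orientation; "contact_force": force on the tool from outside, world axes, zero at the start; "ft_torque": the same for the moment, N m; "width": finger opening in m.
Only numpy, scipy, OpenCV 4.12 (cv2) and the standard library are available. Lean on these libraries where they do the work, as an engineer would, in place of code of your own. Each camera call takes 0.05 s, during which the arm holds its last target.

TASK

Take the hook pole from its rest, drop its hook into the ring on the raised shutter of the lens cabinet and pull the shutter fully down until you feel it meet its stop bar. Keep a steady pull of 9 to 15 N on it there for a good second so that it beds in, then unhook, leave the shutter down and lay the pole back in its rest, hook hanging down, as it lay before. Never load the cabinet with the pole by more than 20 N, touch the cabinet and shutter only with the pole, and leave the bottle, the spectacle case and the pliers where they are.

Things in the scene. Friction and masses are not known exactly. Their poses are not given: they have to be found in the camera images.
- lens_cabinet: White cabinet 240 deep (x) x 180 wide (y) mm, fixed; origin: centre of the underside, x to its back. Front edge 150 mm high, back 278; the open top slopes up to the back at 28 degrees between rails 19 mm high. An aluminium stop bar with two rubber buffers is clamped across the slope's foot: set differently each time and not measured, it stops the shutter between 70 and 85 mm of travel.
- shutter (a joint): Travel of the grey shutter down the slope, m: 0 fully up, growing downwards; starts at 0 to 0.022. Fully down is where it meets the stiff stop bar, at a value between 0.070 and 0.085 not known beforehand: feel for it. Friction holds it anywhere; 2 to 4 N on the ring slides it down, about 6 N slides it up.
- ring (a point): Centre of the steel ring at the middle of the shutter's lower edge, moving with it. It lies parallel to the slope, 36 mm above it: 16 mm inside, 26 mm outside, wire 5 mm. Axes: x up the slope, y across, z out of the slope (the hole's axis): a hook enters along -z and pulls along -x. Behind it (from x = 14 mm) stands its post, 18 mm wide, top 4 mm above the ring's centre plane.
- hook_pole: Loose pole, 160 g, 260 mm long, along its x axis. Origin: on the axis at the middle of the wooden handle (near the centre of mass). Handle 80 mm long (x), 16 wide (y), 22 high (z), between steel collars of 29 mm diameter; beyond them bare steel shaft of 12 mm, a 20 mm ball at the -x end (x = -119 mm), the hook at the +x end. z points up, away from the hook's prong.
- hook_tip (a point): End of the hook's prong, a round-ended 7 mm bar that runs square from the pole's axis down (pole -z). This point lies at x = 140, y = 0, z = -34 mm in the pole's frame; the shaft next to the hook (x = 86 to 135 mm) is 7 mm thick. Axes as the pole's.
- pole_rest: Dark steel stand, fixed: base 160 (x) x 70 (y) x 12 mm and two posts with V notches at x = -64 and +64 mm that carry the pole's bare shaft, the collars between them with 14 mm play to each side. Origin: centre of the underside. The resting pole's origin is 72.8 mm above it, pole x along the rest's x. The V arms end 95 mm above the worktop, mouth about 45 mm wide.
- bottle: Bystander: small green dropper bottle, 36 mm diameter, 120 mm tall, standing; origin at the centre of the underside.
- case: Bystander: dark spectacle case 66 x 160 x 47 mm, lying; origin at the centre of the underside.
- pliers: Bystander: small steel pliers 148 x 50 x 12 mm, lying flat; origin at the centre of the underside.

How it is judged:
By the outcome, as a careful person would: the job done as asked, in the order asked, and still so for the second after the job is handed in, with the robot touching nothing.
It also fails if it takes over 56 s, if anything falls off the work surface, if the arm or the gripper's body presses on something with over 40 N, if the wrist force passes 120 N, or if a joint passes its speed limit or range.

## Working session

There is one attempt and no reset: what is moved stays moved. The work goes in short steps, Python scripts to look and compute and a tool call to move; the robot and the scene stay as the last step left them, time stands still between calls to the robot, and variables do not carry over. Pictures are saved under pics/ and viewed, and the job is handed in when it is done.

Besides the shell and the picture viewer there is one more tool, called after "Call:" by a JSON object that holds its "api" and its "payload". move_arm: Moves the arm, as the interface text tells. Shifts and turns lie within -1 to 1; 1 stands for 15 cm of shift or 30 degrees of turn. Its arguments: {"type":"object","properties":{"moves":{"type":"array"},"force":{"type":"number"}},"required":["moves"]}

```bash
ls; mkdir -p pics
python3 - <<'E'
from cell import get_state,cams,ticket,env
import cv2
print(get_state()); print(env.hold_point_z)
for n in("scene","top"):
    cv2.imwrite(f"pics/{n}0.png",cams.grab_frame(n)); c=cams.calibration(n); print(n,c)
E
```

```text
pics
{'time': 0.0, 'joint_positions': array([-1.176954  ,  0.46946072, -0.0485606 ,  1.53366396,  0.02409788,
        1.14099146, -0.0823064 ]), 'qvel': array([-0.00106762, -0.00086996, -0.00047028,  0.00010711,  0.00103196,
       -0.00022158,  0.00024317]), 'tau': array([-2.08923425e-04, -5.07962179e+01, -8.10071197e-02, -2.36163694e+01,
       -6.13049953e-02,  3.77381430e-02,  1.72776113e-04]), 'tcp_pos': array([0.27682709, 0.61536919, 0.40369867]), 'tool_rot': array([ 5.60783073e-04,  8.39722550e-01,  5.43014825e-01, -7.90307724e-04]), 'contact_force': array([-0.20345064, -0.39931424, -0.93127635]), 'ft_torque': array([ 0.01325046, -0.02772398,  0.01323081]), 'width': 0.08671096649050175}
0.1635
scene {'mtx': array([[525.36970541,   0.        , 286.99681859],
       [  0.        , 525.36970541, 207.79421451],
       [  0.        ,   0.        ,   1.        ]]), 'R': array([[ 0.61762817, -0.78628379,  0.01712438],
       [-0.50495386, -0.41314774, -0.75784599],
       [ 0.60295692,  0.45942001, -0.65220871]]), 't': array([-0.2556551 ,  0.42751969,  1.17587267])}
top {'mtx': array([[401.12953465,   0.        , 286.3050911 ],
       [  0.        , 401.12953465, 208.07010278],
       [  0.        ,   0.        ,   1.        ]]), 'R': array([[-2.85723628e-01, -9.58312013e-01,  3.06220760e-04],
       [-8.47113041e-01,  2.52419889e-01, -4.67636285e-01],
       [ 4.48064173e-01, -1.33874140e-01, -8.83920931e-01]]), 't': array([0.25005902, 0.51826639, 1.1936034 ])}
```

View pics/scene0.png

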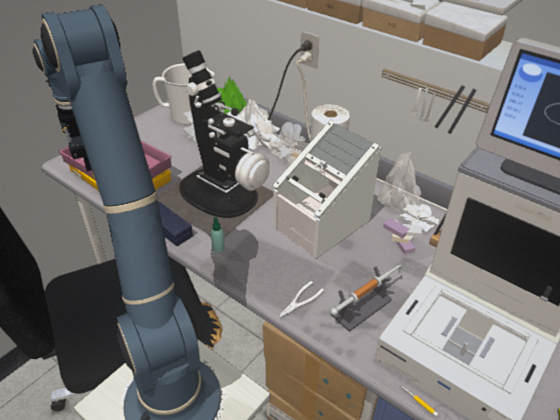

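View pics/top0.png

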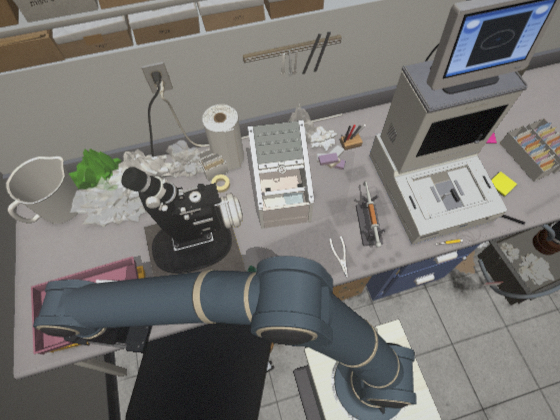

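The scene view shows the cabinet near (325,190) and the pole on its rest near (365,290). The pliers are at (302,300), the bottle at (217,235) and the case at (175,225). In the top view the cabinet is near (282,175) and the pole near (370,215). I'll zoom in on these.

Run:
```python
import cv2
s=cv2.imread("pics/scene0.png");t=cv2.imread("pics/top0.png")
def c(im,x,y,w,h,k,n): cv2.imwrite(n,cv2.resize(im[y:y+h,x:x+w],None,fx=k,fy=k,interpolation=cv2.INTER_CUBIC))
c(s,265,115,130,100,6,"pics/s_cab.png");c(s,320,250,100,80,7,"pics/s_pole.png")
c(t,240,110,90,115,5,"pics/t_cab.png");c(t,340,175,60,75,7,"pics/t_pole.png")
```

```text
(no output)
```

View pics/s_cab.png

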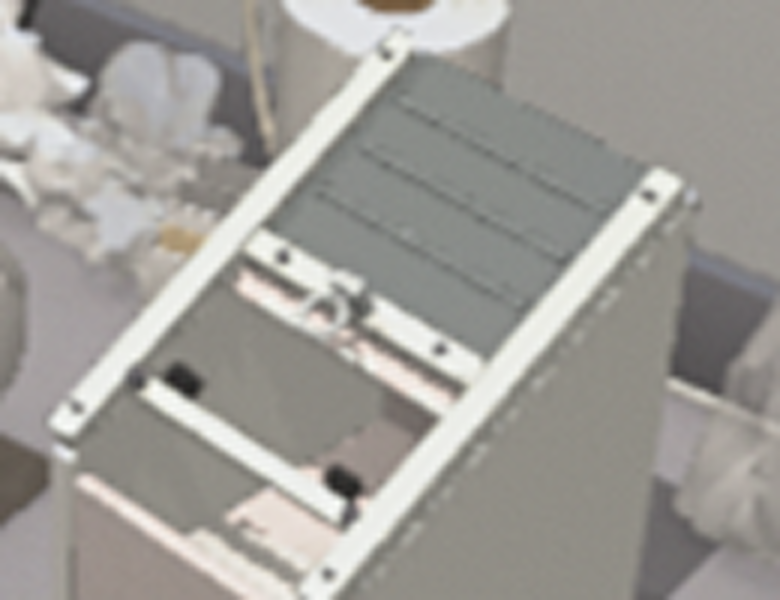

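View pics/s_pole.png

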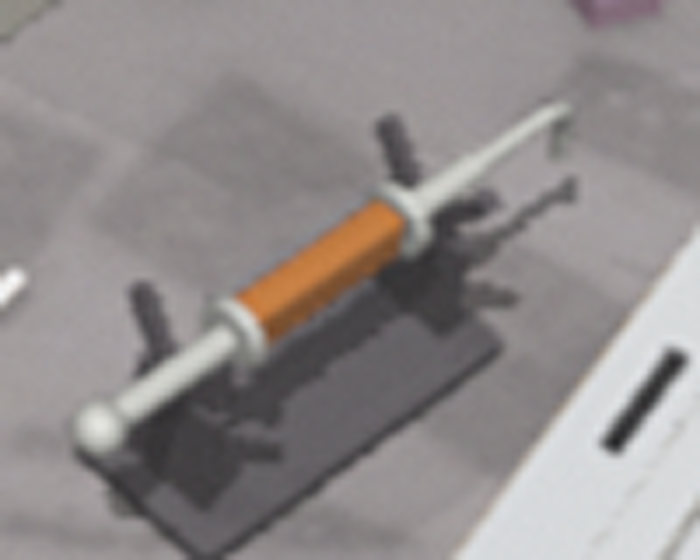

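View pics/t_cab.png

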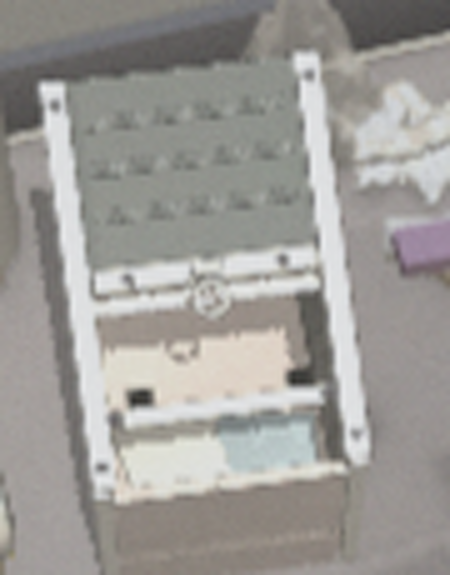

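View pics/t_pole.png

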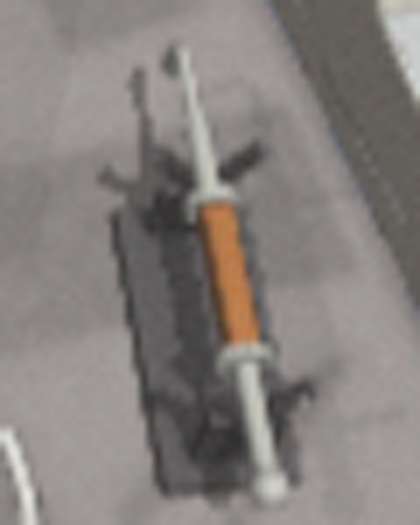

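```bash
cat > h.py <<'E'
import numpy as np,cv2
from cell import get_state,cams,env
C={n:cams.calibration(n) for n in("scene","top")}
def P(n):
    c=C[n]; return c["mtx"]@np.c_[c["R"],c["t"]]
def proj(n,X):
    v=P(n)@np.r_[X,1]; return v[:2]/v[2]
def tri(a,b):
    X=cv2.triangulatePoints(P("scene"),P("top"),np.float64(a).reshape(2,1),np.float64(b).reshape(2,1)); X=(X[:3]/X[3]).ravel()
    return X, max(np.linalg.norm(proj("scene",X)-a),np.linalg.norm(proj("top",X)-b))
def ray(n,uv,z):
    c=C[n]; d=c["R"].T@np.linalg.inv(c["mtx"])@np.r_[uv,1]; o=-c["R"].T@c["t"]; return o+d*(z-o[2])/d[2]
def orange(im):
    h=cv2.cvtColor(im,cv2.COLOR_BGR2HSV); m=cv2.inRange(h,(5,110,60),(18,255,255)); return m
E
python3 - <<'E'
from h import *
np.set_printoptions(precision=4,suppress=True)
s=cv2.imread("pics/scene0.png");t=cv2.imread("pics/top0.png")
def hc(im,box):
    x,y,w,h=box; m=np.zeros(im.shape[:2],np.uint8); m[y:y+h,x:x+w]=orange(im)[y:y+h,x:x+w]
    n,l,st,ce=cv2.connectedComponentsWithStats(m); i=1+np.argmax(st[1:,4]); print(st[i],ce[i]); return ce[i]
pts={"handle":(hc(s,(320,250,100,80)),hc(t,(340,175,60,75))),
"ball":((334.3,311.0),(378.4,244.6)),"hookc":((401.1,265.1),(366.1,181.9)),"ring":((319.7,166),(282.2,169.4)),
"LT":((329.7,123.7),(251,130.8)),"LB":((277.7,183),(260.2,203.6)),"RT":((373.2,147.5),(301.6,125)),"RB":((319.7,210.7),(311.4,196.6))}
R={}
for k,(a,b) in pts.items():
    X,e=tri(a,b);R[k]=X;print(k,X,"err %.2f"%e)
d=R["hookc"]-R["ball"];print("len",np.linalg.norm(d),"yaw",np.degrees(np.arctan2(d[1],d[0])),"mid",R["ball"]+d*119/np.linalg.norm(d), "pitch",d[2])
for a,b in(("LB","LT"),("RB","RT"),("RB","LB"),("RT","LT")):
    d=R[b]-R[a];print(a,b,np.linalg.norm(d),np.degrees(np.arctan2(d[1],d[0])),np.degrees(np.arctan2(d[2],np.hypot(*d[:2]))))
E
```

```text
[354 279  24  19 192] [366.0417 287.9896]
[369 204   8  20 100] [372.08 213.66]
handle [ 0.492  -0.1928  0.0721] err 0.03
ball [ 0.3811 -0.1703  0.0703] err 0.34
hookc [ 0.6197 -0.2229  0.0702] err 0.52
ring [0.6524 0.0794 0.237 ] err 1.00
LT [0.7891 0.1429 0.2837] err 0.24
LB [0.5861 0.1731 0.1721] err 0.23
RT [ 0.7659 -0.0187  0.2826] err 0.11
RB [0.5622 0.0091 0.1742] err 0.07
len 0.24426333910527673 yaw -12.429134494357562 mid [116.5921 -25.7829  -0.0142] pitch -0.00017360769250951424
LB LT 0.23362378671450595 -8.460404353645483 28.531851537528546
RB RT 0.23240782371549185 -7.772496131124258 27.802981181628553
RB LB 0.16574701907032643 81.69962334598357 -0.732354137384254
RT LT 0.16327000844387002 81.81171024615625 0.37501520960554857
```

Two-view measurements agree with the text:

| Item | Measured | Expected / note |
|---|---|---|
| Pole height | about 72 mm | 72.8 mm |
| Pole yaw | about -12.4° | – |
| Cabinet yaw | about -8.1° | – |
| Slope | 28° | 28° |
| Ring height above the slope | 35.5 mm | 36 mm |

I'm moving toward the pole.

Call:
{"api": "move_arm", "payload": {"moves": [{"gripper":1,"slide":[0.8,-1,0.3],"dr":[0,0,0]},{"gripper":1,"slide":[0.8,-1,0.3],"dr":[0,0,0]},{"gripper":1,"slide":[0.8,-1,0.3],"dr":[0,0,0]},{"gripper":1,"slide":[0.8,-1,0.3],"dr":[0,0,0]}], "force": 40}}

```text
time: 0.5
tcp_pos: [0.3981, 0.4636, 0.4498]
tool_rot: [0.0, 0.84, 0.543, -0.0]
contact_force: [0.2, 0.2, 0.6]
width: 0.0871
```

Call:
{"api": "move_arm", "payload": {"moves": [{"gripper":1,"slide":[0.4,-1,0],"dr":[0,0,0.4]},{"gripper":1,"slide":[0.4,-1,0],"dr":[0,0,0.4]},{"gripper":1,"slide":[0.4,-1,0],"dr":[0,0,0.4]},{"gripper":1,"slide":[0.4,-1,0],"dr":[0,0,0.4]}]}}

```text
time: 0.9
tcp_pos: [0.4597, 0.309, 0.4497]
tool_rot: [0.002, 0.782, 0.624, -0.001]
contact_force: [1.0, -0.2, 0.2]
width: 0.0871
```

Call:
{"api": "move_arm", "payload": {"moves": [{"gripper":1,"slide":[0.1,-1,0],"dr":[0,0,0]},{"gripper":1,"slide":[0.1,-1,0],"dr":[0,0,0]},{"gripper":1,"slide":[0.1,-1,0],"dr":[0,0,0]}]}}

```text
time: 1.2
tcp_pos: [0.4716, 0.165, 0.4495]
tool_rot: [-0.0, 0.778, 0.628, -0.0]
contact_force: [1.5, 0.6, 0.0]
width: 0.087
```

Call:
{"api": "move_arm", "payload": {"moves": [{"gripper":1,"slide":[0.05,-1,0],"dr":[0,0,0]},{"gripper":1,"slide":[0.05,-1,0],"dr":[0,0,0]},{"gripper":1,"slide":[0.05,-1,0],"dr":[0,0,0]}]}}

```text
time: 1.5
tcp_pos: [0.479, 0.015, 0.4497]
tool_rot: [-0.0, 0.778, 0.628, 0.0]
contact_force: [1.1, 0.1, -0.2]
width: 0.0868
```

Call:
{"api": "move_arm", "payload": {"moves": [{"gripper":1,"slide":[0.08,-1,0],"dr":[0,0,0]},{"gripper":1,"slide":[0.08,-1,0],"dr":[0,0,0]},{"gripper":1,"slide":[0.08,-1,0],"dr":[0,0,0]},{"gripper":1,"slide":[0.08,-1,0],"dr":[0,0,0]},{"gripper":1,"slide":[0.08,-1,0],"dr":[0,0,0]}]}}

```text
time: 2.0
tcp_pos: [0.4913, -0.1341, 0.4494]
tool_rot: [-0.0, 0.779, 0.627, -0.0]
contact_force: [-0.7, 0.7, -0.5]
width: 0.0872
```

Call:
{"api": "move_arm", "payload": {"moves": [{"gripper":1,"slide":[0,-0.39,-0.3],"dr":[0,0,0]},{"gripper":1,"slide":[0,-0.39,-0.6],"dr":[0,0,0]},{"gripper":1,"slide":[0,-0.39,-0.8],"dr":[0,0,0]},{"gripper":1,"slide":[0,-0.39,-0.8],"dr":[0,0,0]},{"gripper":1,"slide":[0,-0.39,-0.8],"dr":[0,0,0]}]}}

```text
time: 2.5
tcp_pos: [0.4921, -0.1903, 0.33]
tool_rot: [-0.001, 0.778, 0.629, -0.0]
contact_force: [0.2, -0.7, 1.7]
width: 0.0868
```

Run:
```python
from h import *
k=6
for n,(x,y,w,h) in(("scene",(315,230,110,100)),("top",(330,150,100,100))):
    im=cams.grab_frame(n); cv2.imwrite(f"pics/{n}1.png",im)
    cv2.imwrite(f"pics/{n}1c.png",cv2.resize(im[y:y+h,x:x+w],None,fx=k,fy=k,interpolation=cv2.INTER_CUBIC))
```

```text
(no output)
```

View pics/scene1c.png

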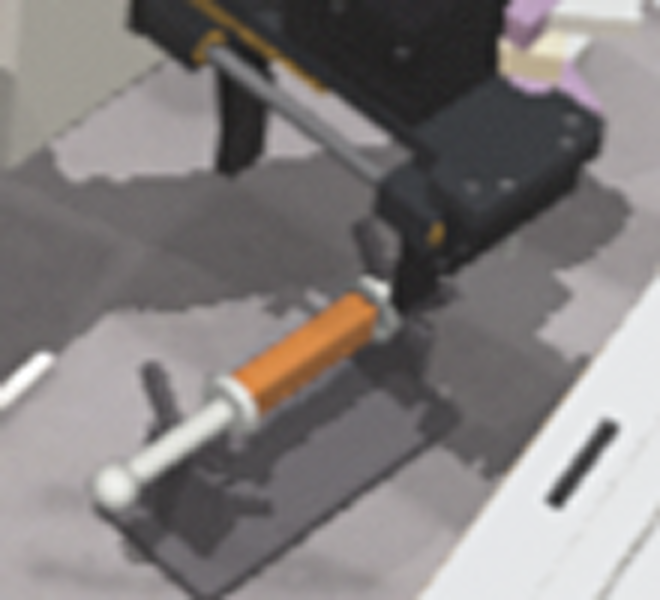

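View pics/top1c.png

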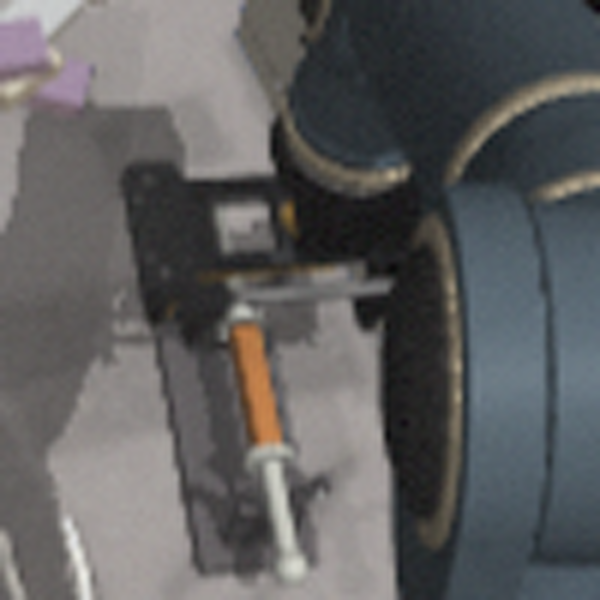

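The crops show the gripper above the handle and square to it. The handle is visible at scene (365,287) and at top (373,214). I'm descending.

Call:
{"api": "move_arm", "payload": {"moves": [{"gripper":1,"slide":[0,0,-0.2],"dr":[0,0,0]},{"gripper":1,"slide":[0,0,-0.4],"dr":[0,0,0]},{"gripper":1,"slide":[0,0,-0.55],"dr":[0,0,0]},{"gripper":1,"slide":[0,0,-0.62],"dr":[0,0,0]},{"gripper":1,"slide":[0,0,-0.62],"dr":[0,0,0]}]}}

```text
time: 3.1
tcp_pos: [0.4919, -0.1915, 0.2373]
tool_rot: [0.0, 0.778, 0.628, 0.0]
contact_force: [0.8, 1.1, 0.9]
width: 0.0868
```

Call:
{"api": "move_arm", "payload": {"moves": [{"gripper":0,"slide":[0,0,0],"dr":[0,0,0]},{"gripper":0,"slide":[0,0,0],"dr":[0,0,0]},{"gripper":0,"slide":[0,0,0],"dr":[0,0,0]},{"gripper":0,"slide":[0,0,0],"dr":[0,0,0]},{"gripper":0,"slide":[0,0,0],"dr":[0,0,0]},{"gripper":0,"slide":[0,0,0],"dr":[0,0,0]},{"gripper":0,"slide":[0,0,0],"dr":[0,0,0]},{"gripper":0,"slide":[0,0,0],"dr":[0,0,0]}], "force": 40}}

```text
time: 3.9
tcp_pos: [0.4913, -0.192, 0.2367]
tool_rot: [-0.0, 0.778, 0.628, -0.0]
contact_force: [0.8, 0.2, -0.4]
width: 0.031
```

```bash
python3 -c "
from h import *
s=get_state();print({k:s[k] for k in('time','tcp_pos','tool_rot','contact_force','ft_torque','width','joint_positions')})"
```

```text
{'time': 3.9, 'tcp_pos': array([ 0.4913284 , -0.19199459,  0.23672341]), 'tool_rot': array([-8.26058581e-05,  7.78383932e-01,  6.27788536e-01, -2.67386896e-05]), 'contact_force': array([ 0.79807752,  0.22128254, -0.37193884]), 'ft_torque': array([ 0.00345262,  0.0107063 , -0.02726266]), 'width': 0.030990620855119524, 'joint_positions': array([ 0.03211034,  0.46144731,  0.33149   ,  2.04918075, -0.23657799,
        0.66675435,  1.87574684])}
```

Not closed yet: the opening is 31 mm and should end near 16 mm.

Call:
{"api": "move_arm", "payload": {"moves": [{"gripper":0,"slide":[0,0,0],"dr":[0,0,0]},{"gripper":0,"slide":[0,0,0],"dr":[0,0,0]},{"gripper":0,"slide":[0,0,0],"dr":[0,0,0]},{"gripper":0,"slide":[0,0,0],"dr":[0,0,0]},{"gripper":0,"slide":[0,0,0],"dr":[0,0,0]}]}}

```text
time: 4.4
tcp_pos: [0.4912, -0.1924, 0.2367]
tool_rot: [0.0, 0.778, 0.628, -0.0]
contact_force: [-0.6, -2.0, -0.8]
width: 0.0157
```

Call:
{"api": "move_arm", "payload": {"moves": [{"gripper":0,"slide":[0,0,0.1],"dr":[0,0,0]},{"gripper":0,"slide":[0,0,0.3],"dr":[0,0,0]},{"gripper":0,"slide":[0,0,0.6],"dr":[0,0,0]},{"gripper":0,"slide":[0,0,1],"dr":[0,0,0]},{"gripper":0,"slide":[0,0,1],"dr":[0,0,0]},{"gripper":0,"slide":[0,0,1],"dr":[0,0,0]}]}}

```text
time: 5.0
tcp_pos: [0.4917, -0.1918, 0.3886]
tool_rot: [0.001, 0.778, 0.628, 0.002]
contact_force: [-0.4, -0.7, -1.4]
width: 0.0159
```

```bash
cat > plan.py <<'E'
import sys
from h import *
from scipy.spatial.transform import Rotation as Ro
np.set_printoptions(precision=4,suppress=True)
Rg=Ro.from_quat([0,.7784,.6278,0][1:]+[0.0]) if False else Ro.from_quat([.7784,.6278,0,0])
YP=-12.4
Rpole0=Ro.from_euler('z',YP,degrees=True)
Rrel=Rg.inv()*Rpole0        # pole in tool
yc=-8.1
def pole_rot(yaw,pitch): return Ro.from_euler('ZY',[yaw,-pitch],degrees=True)
def tool_rot(yaw,pitch): return pole_rot(yaw,pitch)*Rrel.inv()
def cur():
    s=get_state();q=s["tool_rot"];return s["tcp_pos"],Ro.from_quat([*q[1:],q[0]])
E
python3 - <<'E'
from plan import *
p,r=cur();print(p)
for pitch in(28,15):
    d=(tool_rot(yc,pitch)*r.inv()).as_rotvec(degrees=True)/30;print(pitch,d, (tool_rot(yc,pitch)).as_matrix()[:,2])
E
```

```text
[ 0.4917 -0.1918  0.3886]
28 [-0.1665 -0.9103  0.1391] [ 0.4648 -0.0661 -0.8829]
15 [-0.0895 -0.4837  0.1413] [ 0.2562 -0.0365 -0.9659]
```

Call:
{"api": "move_arm", "payload": {"moves": [{"gripper":0,"slide":[0,0.4,0],"dr":[-0.05,-0.28,0.04]},{"gripper":0,"slide":[-0.25,0.81,-0.1],"dr":[-0.1,-0.55,0.08]},{"gripper":0,"slide":[-0.5,0.81,-0.3],"dr":[-0.14,-0.75,0.11]},{"gripper":0,"slide":[-0.74,0.81,-0.59],"dr":[-0.17,-0.91,0.14]},{"gripper":0,"slide":[-0.74,0.81,-0.59],"dr":[-0.17,-0.91,0.14]},{"gripper":0,"slide":[-0.74,0.81,-0.59],"dr":[-0.17,-0.91,0.14]},{"gripper":0,"slide":[-0.74,0.81,-0.59],"dr":[-0.17,-0.91,0.14]}]}}

```text
time: 5.7
tcp_pos: [0.3849, -0.0717, 0.3]
tool_rot: [0.177, 0.733, 0.641, 0.143]
contact_force: [0.3, -0.5, -1.9]
width: 0.0156
```

Run:
```python
from plan import *
p,r=cur();print(p,get_state()["joint_positions"],(tool_rot(yc,28)*r.inv()).as_rotvec(degrees=True))
for n in("scene","top"):
    im=cams.grab_frame(n); cv2.imwrite(f"pics/{n}2.png",im)
```

```text
[ 0.3849 -0.0717  0.3   ] [ 0.2936  0.0963 -0.2461  2.3936  0.3733  0.2114  1.1434] [ 0.7077 -1.79   -0.0377]
```

View pics/scene2.png

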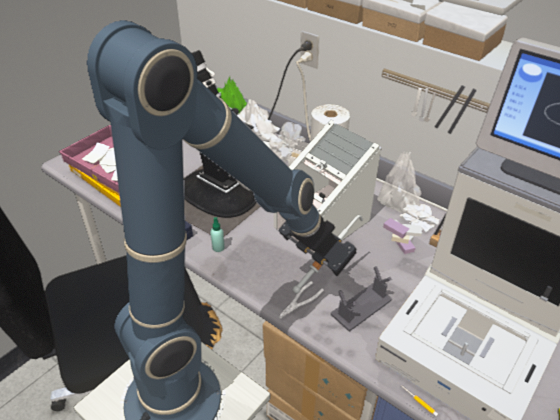

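View pics/top2.png

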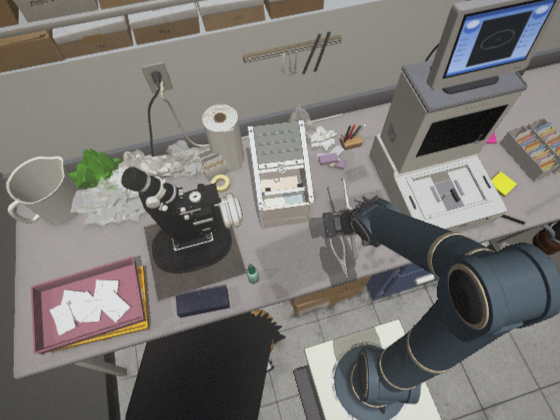

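At the end of the pull joint 6 would sit on its limit with 28° of pitch: it reached 26°, with j6 at 0.211. I'll use 24° pitch instead. The 7 mm prong still fits the 16 mm hole easily at 4° tilt. Next I'm checking the hook's place in hand.

Run:
```python
from plan import *
p,r=cur()
hold=p+r.apply([0,0,.1635]); Rp=r*Rrel; print("hold",hold, Rp.as_matrix())
for nm,v in(("tip",(.140,0,-.034)),("corner",(.140,0,0)),("ball",(-.119,0,0)),("colF",(.043,0,0))):
    X=hold+Rp.apply(v);print(nm,X,proj("scene",X),proj("top",X))
for n,(x,y,w,h) in(("scene",(290,180,100,90)),("top",(310,165,80,90))):
    im=cv2.imread(f"pics/{n}2.png")
    cv2.imwrite(f"pics/{n}2c.png",cv2.resize(im[y:y+h,x:x+w],None,fx=6,fy=6,interpolation=cv2.INTER_CUBIC))
```

```text
hold [ 0.4557 -0.0866  0.1533] [[ 0.8883  0.1448 -0.4358]
 [-0.1228  0.9893  0.0784]
 [ 0.4425 -0.0161  0.8966]]
tip [ 0.5949 -0.1065  0.1848] [363.4579 219.7513] [342.051 177.785]
corner [ 0.5801 -0.1038  0.2153] [360.8225 213.4293] [344.0629 176.656 ]
ball [ 0.35   -0.072   0.1007] [294.6984 291.0938] [355.4567 257.4607]
colF [ 0.4939 -0.0919  0.1724] [336.6377 241.835 ] [348.3174 206.829 ]
```

View pics/scene2c.png

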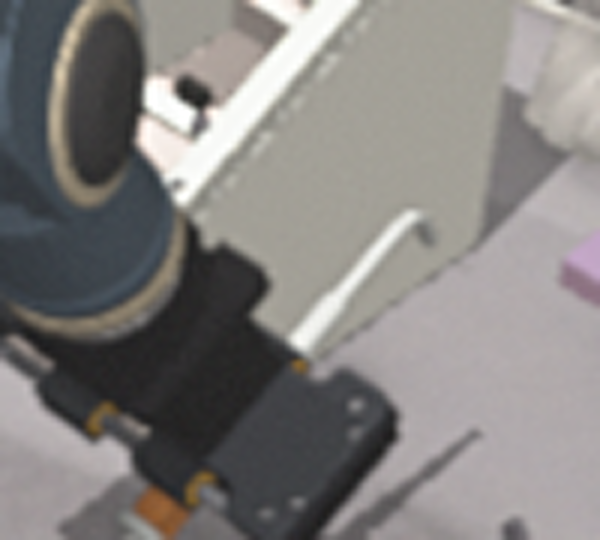

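View pics/top2c.png

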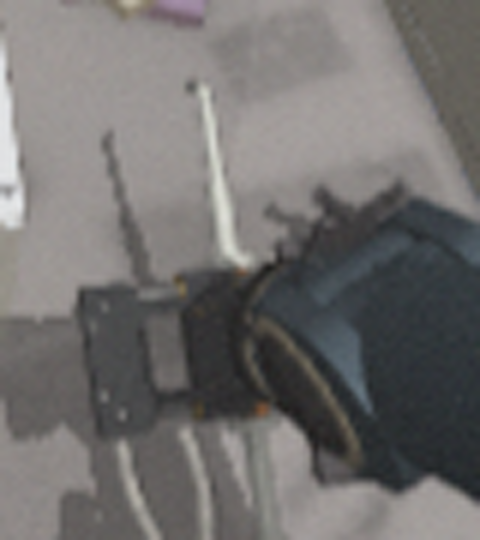

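Run:
```python
from plan import *
p,r=cur(); hold=p+r.apply([0,0,.1635]); Rp=r*Rrel
for nm,a,b in(("corner",(359.2,215.2),(344.0,179.3)),("tip",(362.1,220.3),(342.2,179.4))):
    X,e=tri(a,b);print(nm,X,e,"in pole:",Rp.inv().apply(X-hold))
```

```text
corner [ 0.5743 -0.1023  0.2116] 0.45317338376347677 in pole: [ 0.1331  0.0008 -0.0007]
tip [ 0.5895 -0.1051  0.1854] 0.28033042781246503 in pole: [ 0.1353  0.0006 -0.031 ]
```

```bash
cat >> plan.py <<'E'
TIP=np.array([.136,.0005,-.033])
RING=np.array([.6524,.0795,.237])
CX=Ro.from_euler('ZY',[yc,-28],degrees=True).as_matrix()  # columns x up slope,y,z
def tcp_for(tip,pitch,yaw=yc):
    R=tool_rot(yaw,pitch); return tip-pole_rot(yaw,pitch).apply(TIP)-R.apply([0,0,.1635]),R
def show(tip,pitch,yaw=yc):
    p,r=cur();q,R=tcp_for(tip,pitch,yaw)
    print("tcp",q,"slide",(q-p)/.15,"dr",(R*r.inv()).as_rotvec(degrees=True)/30)
E
python3 - <<'E'
from plan import *
for h in(.05,0,-.014): show(RING+h*CX[:,2],24)
E
```

```text
tcp [0.427  0.1111 0.4053] slide [0.2833 1.2327 0.7027] dr [0.0413 0.0704 0.0069]
tcp [0.4502 0.1078 0.3612] slide [0.4382 1.2107 0.4083] dr [0.0413 0.0704 0.0069]
tcp [0.4567 0.1068 0.3488] slide [0.4816 1.2045 0.3259] dr [0.0413 0.0704 0.0069]
```

Call:
{"api": "move_arm", "payload": {"moves": [{"gripper":0,"slide":[0.1,0,0.33],"dr":[0,0,0]},{"gripper":0,"slide":[0.2,0.1,0.7],"dr":[0.04,0.07,0]},{"gripper":0,"slide":[0.28,0.4,0.7],"dr":[0.04,0.07,0]},{"gripper":0,"slide":[0.28,0.7,0.7],"dr":[0.04,0.07,0]},{"gripper":0,"slide":[0.28,0.9,0.7],"dr":[0.04,0.07,0]},{"gripper":0,"slide":[0.28,0.9,0.7],"dr":[0.04,0.07,0]}], "force": 60}}

```text
time: 6.4
tcp_pos: [0.4282, 0.0665, 0.4067]
tool_rot: [0.158, 0.735, 0.645, 0.139]
contact_force: [-0.9, 0.7, -1.9]
width: 0.0154
```

Run:
```python
from plan import *
show(RING+.05*CX[:,2],24)
print(cur()[0],get_state()["joint_positions"])
```

```text
tcp [0.427  0.1111 0.4053] slide [-0.008   0.2975 -0.0092] dr [-0.0001  0.0099 -0.0154]
[0.4282 0.0665 0.4067] [ 0.2441  0.0167 -0.5457  2.1582  0.3234  0.6043  0.9073]
```

Call:
{"api": "move_arm", "payload": {"moves": [{"gripper":0,"slide":[-0.01,0.15,-0.01],"dr":[0,0.01,-0.015]},{"gripper":0,"slide":[-0.01,0.3,-0.01],"dr":[0,0.01,-0.015]},{"gripper":0,"slide":[-0.01,0.3,-0.01],"dr":[0,0.01,-0.015]},{"gripper":0,"slide":[-0.01,0.3,-0.01],"dr":[0,0.01,-0.015]}]}}

```text
time: 6.8
tcp_pos: [0.4269, 0.1067, 0.4048]
tool_rot: [0.158, 0.74, 0.639, 0.134]
contact_force: [-0.0, -0.2, -1.1]
width: 0.0153
```

Run:
```python
from plan import *
show(RING+.05*CX[:,2],24)
p,r=cur(); X=p+r.apply([0,0,.1635])+(r*Rrel).apply(TIP)
for n in("scene","top"):
    im=cams.grab_frame(n); cv2.imwrite(f"pics/{n}3.png",im)
    a=proj(n,X);b=proj(n,RING);print(n,a,b)
    x,y=(np.int32(b)-[40,50]); print(x,y)
    cv2.imwrite(f"pics/{n}3c.png",cv2.resize(im[y:y+80,x:x+100],None,fx=7,fy=7,interpolation=cv2.INTER_CUBIC))
```

```text
tcp [0.427  0.1111 0.4053] slide [0.0007 0.0295 0.0037] dr [ 0.0054 -0.0031  0.0163]
scene [315.8907 157.8081] [319.1572 166.3904]
279 116
top [285.4506 166.5258] [282.3564 168.4091]
242 118
```

View pics/scene3c.png

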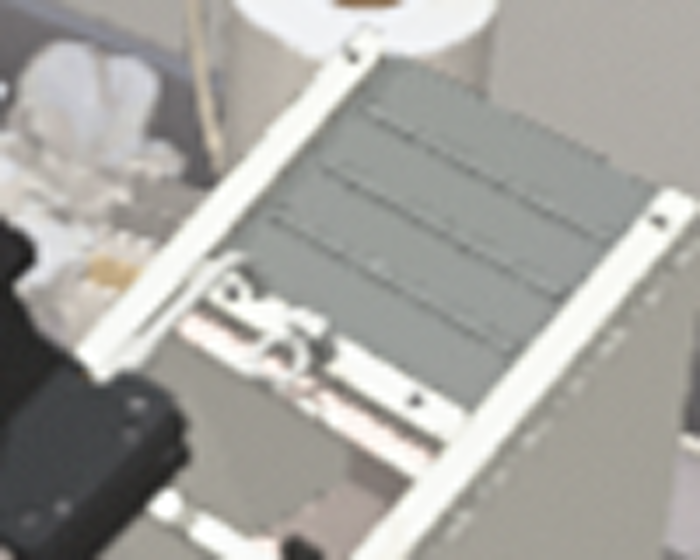

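View pics/top3c.png

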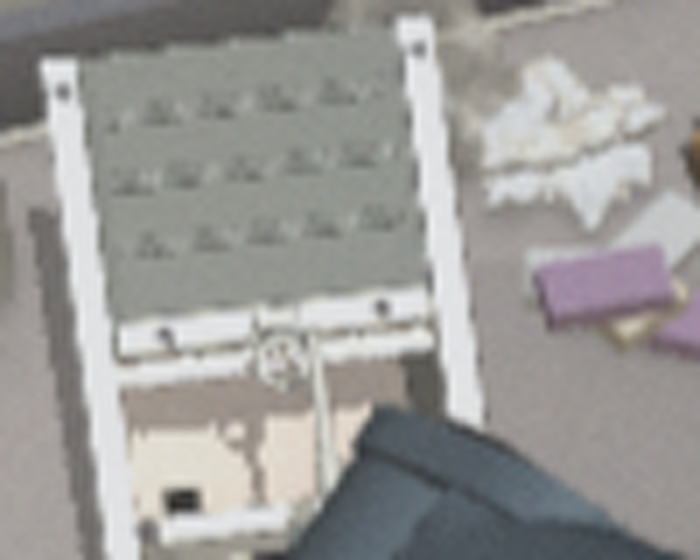

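Run:
```python
from plan import *
show(RING+.05*CX[:,2],24)
p,r=cur(); X=p+r.apply([0,0,.1635])+(r*Rrel).apply(TIP)
print(proj("scene",X),proj("top",X))
X,e=tri((313.3,157.8),(287,167.5));print(X,e,(r*Rrel).inv().apply(X-p-r.apply([0,0,.1635])))
for n in("scene","top"):
    im=cams.grab_frame(n); cv2.imwrite(f"pics/{n}4.png",im)
    x,y=(300,140) if n=="scene" else (270,150)
    cv2.imwrite(f"pics/{n}4c.png",cv2.resize(im[y:y+40,x:x+40],None,fx=15,fy=15,interpolation=cv2.INTER_CUBIC))
```

```text
tcp [0.427  0.1111 0.4053] slide [-0.0003  0.0344  0.0017] dr [ 0.0059 -0.0012  0.0204]
[316.3104 157.7825] [285.811  166.2824]
[0.6165 0.0754 0.2883] 0.7031937392042479 [ 0.1279 -0.0011 -0.0213]
```

View pics/scene4c.png

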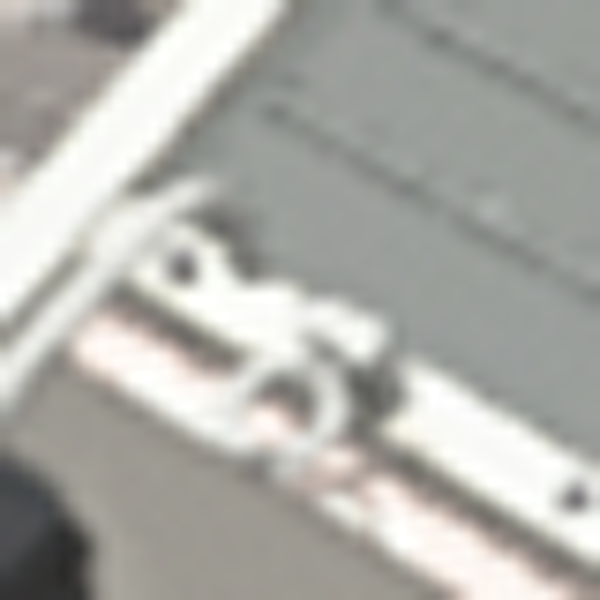

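View pics/top4c.png

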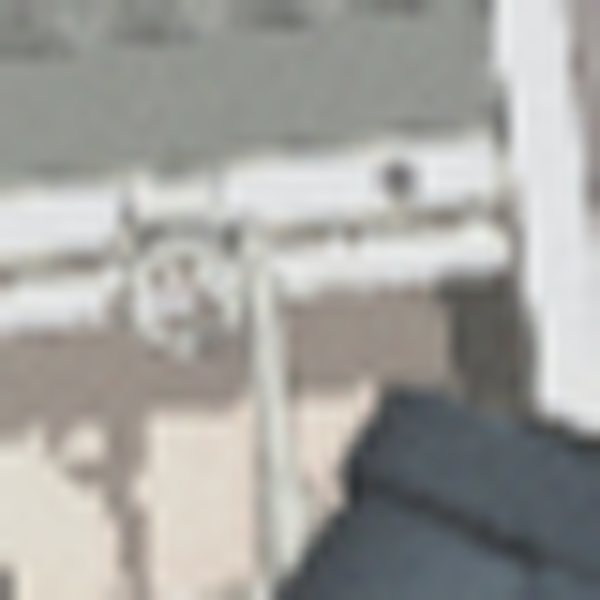

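Call:
{"api": "move_arm", "payload": {"moves": [{"gripper":0,"slide":[0,0.034,0],"dr":[0.006,0,0.02]},{"gripper":0,"slide":[0,0.034,0],"dr":[0.006,0,0.02]},{"gripper":0,"slide":[0.06,0.026,-0.12],"dr":[0.006,0,0.02]},{"gripper":0,"slide":[0.124,0.017,-0.233],"dr":[0.006,0,0.02]},{"gripper":0,"slide":[0.124,0.017,-0.233],"dr":[0.006,0,0.02]},{"gripper":0,"slide":[0.124,0.017,-0.233],"dr":[0.006,0,0.02]}]}}

```text
time: 7.6
tcp_pos: [0.4457, 0.1095, 0.3709]
tool_rot: [0.157, 0.737, 0.643, 0.137]
contact_force: [-1.3, 0.8, -1.9]
width: 0.0155
```

```bash
cat > look.py <<'E'
from plan import *
import sys
t=sys.argv[1]
show(RING,24)
p,r=cur(); hold=p+r.apply([0,0,.1635]); Rp=(r*Rrel); X=hold+Rp.apply(TIP)
print("tip rel ring in slope axes mm",1000*CX.T@(X-RING))
print(get_state()["time"],get_state()["contact_force"])
out=[]
for n in("scene","top"):
    im=cams.grab_frame(n); cv2.imwrite(f"pics/{n}{t}.png",im)
    x,y=(295,140) if n=="scene" else (262,145)
    out.append(cv2.resize(im[y:y+50,x:x+40],None,fx=10,fy=10,interpolation=cv2.INTER_CUBIC))
    print(n,"tip",(proj(n,X)-[x,y]+.5)*10-.5,"ring",(proj(n,RING)-[x,y]+.5)*10-.5)
cv2.imwrite(f"pics/b{t}.png",np.hstack(out))
E
python3 look.py 5
```

```text
tcp [0.4502 0.1078 0.3612] slide [ 0.0302 -0.0118 -0.0647] dr [-0.0014  0.0013 -0.0022]
tip rel ring in slope axes mm [ 0.4961  1.4528 10.8576]
7.6 [-1.273   0.8402 -1.9112]
scene tip [232.5813 243.9403] ring [246.0722 268.4037]
top tip [205.3387 234.0832] ring [208.0641 238.5913]
```

View pics/b5.png

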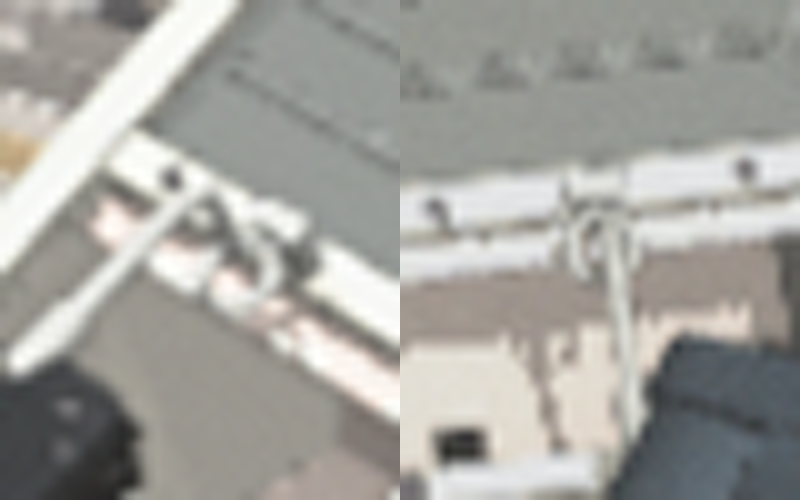

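The prong tip sits just above the ring hole, at left-crop (230,240) against a ring centre of (248,266). The geometry puts it 11 mm above the ring and within 1.5 mm sideways. I'm lowering gently.

Call:
{"api": "move_arm", "payload": {"moves": [{"gripper":0,"slide":[0,-0.01,0],"dr":[0,0,0]},{"gripper":0,"slide":[0.015,-0.01,-0.03],"dr":[0,0,0]},{"gripper":0,"slide":[0.03,-0.012,-0.06],"dr":[0,0,0]},{"gripper":0,"slide":[0.04,-0.014,-0.085],"dr":[0,0,0]},{"gripper":0,"slide":[0.04,-0.014,-0.085],"dr":[0,0,0]}]}}

```text
time: 8.2
tcp_pos: [0.4517, 0.1073, 0.3574]
tool_rot: [0.157, 0.737, 0.643, 0.136]
contact_force: [-0.6, 0.1, -1.0]
width: 0.0155
```

```bash
python3 look.py 6
```

```text
tcp [0.4502 0.1078 0.3612] slide [-0.0101  0.0033  0.0255] dr [-0.0006  0.     -0.0021]
tip rel ring in slope axes mm [-0.4186 -0.017  -4.1141]
8.2 [-0.6274  0.0878 -1.0412]
scene tip [249.2182 277.3677] ring [246.0722 268.4037]
top tip [207.5117 241.2104] ring [208.0641 238.5913]
```

View pics/b6.png

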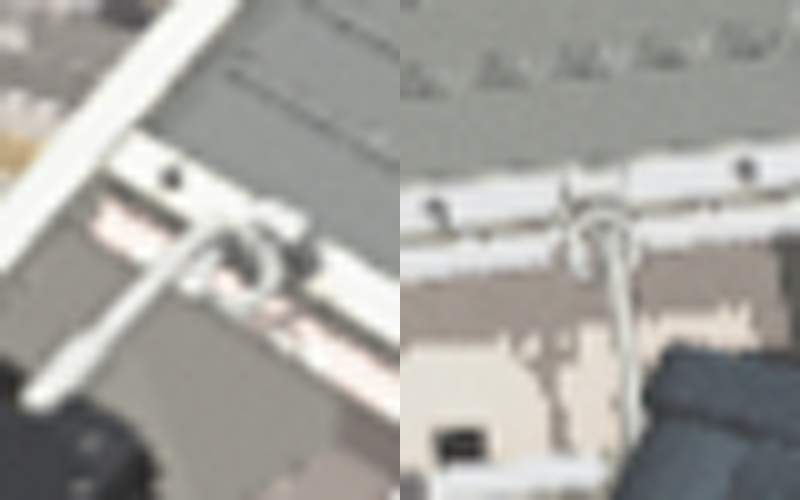

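Call:
{"api": "move_arm", "payload": {"moves": [{"gripper":0,"slide":[0.01,-0.002,-0.02],"dr":[0,0,0]},{"gripper":0,"slide":[0.02,-0.004,-0.04],"dr":[0,0,0]},{"gripper":0,"slide":[0.034,-0.005,-0.065],"dr":[0,0,0]},{"gripper":0,"slide":[0.034,-0.005,-0.065],"dr":[0,0,0]}]}}

```text
time: 8.7
tcp_pos: [0.4569, 0.1065, 0.3478]
tool_rot: [0.157, 0.737, 0.643, 0.136]
contact_force: [-0.1, -0.3, -1.7]
width: 0.0154
```

```bash
python3 look.py 7
```

```text
tcp [0.4502 0.1078 0.3612] slide [-0.0446  0.0083  0.0896] dr [-0.0007  0.0007 -0.0019]
tip rel ring in slope axes mm [ -0.2362  -0.0332 -15.0238]
8.7 [-0.1202 -0.2603 -1.6923]
scene tip [260.3647 297.4907] ring [246.0722 268.4037]
top tip [205.4469 244.0698] ring [208.0641 238.5913]
```

View pics/b7.png

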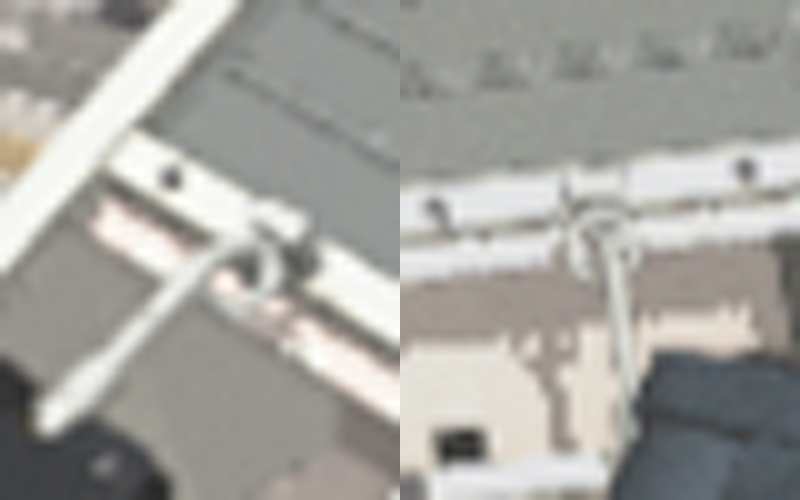

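The hook is seated in the ring with no contact force. I'm starting the pull down the slope.

Call:
{"api": "move_arm", "payload": {"moves": [{"gripper":0,"slide":[-0.015,0.002,-0.008],"dr":[0,0,0]},{"gripper":0,"slide":[-0.03,0.004,-0.016],"dr":[0,0,0]},{"gripper":0,"slide":[-0.044,0.006,-0.024],"dr":[0,0,0]},{"gripper":0,"slide":[-0.058,0.008,-0.031],"dr":[0,0,0]},{"gripper":0,"slide":[-0.073,0.01,-0.039],"dr":[0,0,0]}]}}

```text
time: 9.3
tcp_pos: [0.4461, 0.1082, 0.3429]
tool_rot: [0.158, 0.737, 0.642, 0.137]
contact_force: [2.3, 0.5, 0.1]
width: 0.0154
```

Call:
{"api": "move_arm", "payload": {"moves": [{"gripper":0,"slide":[-0.015,0.002,-0.008],"dr":[0,0,0]},{"gripper":0,"slide":[-0.03,0.004,-0.016],"dr":[0,0,0]},{"gripper":0,"slide":[-0.044,0.006,-0.024],"dr":[0,0,0]},{"gripper":0,"slide":[-0.058,0.008,-0.031],"dr":[0,0,0]},{"gripper":0,"slide":[-0.073,0.01,-0.039],"dr":[0,0,0]}]}}

```text
time: 9.8
tcp_pos: [0.4348, 0.1098, 0.3367]
tool_rot: [0.157, 0.737, 0.643, 0.137]
contact_force: [2.4, 0.2, -0.8]
width: 0.0156
```

```bash
cat > f.py <<'E'
from plan import *
s=get_state();p,r=cur();X=p+r.apply([0,0,.1635])+(r*Rrel).apply(TIP)
f=s["contact_force"]-np.array([0,0,-1.57])
print(s["time"],"tip in slope mm",1000*CX.T@(X-RING),"F slope",CX.T@f,"tq",s["ft_torque"],"j",s["joint_positions"][[3,5]],"w",s["width"])
E
python3 f.py
```

```text
9.8 tip in slope mm [-24.9252   0.1694 -14.1737] F slope [ 2.4183  0.5085 -0.4045] tq [0.0118 0.0681 0.0174] j [2.2106 0.5204] w 0.015602224192606927
```

Call:
{"api": "move_arm", "payload": {"moves": [{"gripper":0,"slide":[-0.022,0.003,-0.013],"dr":[0,0,0]},{"gripper":0,"slide":[-0.044,0.006,-0.025],"dr":[0,0,0]},{"gripper":0,"slide":[-0.066,0.009,-0.037],"dr":[0,0,0]},{"gripper":0,"slide":[-0.088,0.012,-0.049],"dr":[0,0,0]},{"gripper":0,"slide":[-0.11,0.016,-0.061],"dr":[0,0,0]},{"gripper":0,"slide":[-0.128,0.018,-0.071],"dr":[0,0,0]},{"gripper":0,"slide":[-0.128,0.018,-0.071],"dr":[0,0,0]}]}}

```text
time: 10.5
tcp_pos: [0.4151, 0.1125, 0.3257]
tool_rot: [0.157, 0.737, 0.643, 0.136]
contact_force: [0.0, 1.0, -0.7]
width: 0.0157
```

```bash
python3 f.py
python3 - <<'E'
from h import *
out=[]
for n in("scene","top"):
    im=cams.grab_frame(n); cv2.imwrite(f"pics/{n}8.png",im)
    x,y=(270,145) if n=="scene" else (245,145)
    out.append(cv2.resize(im[y:y+75,x:x+75],None,fx=5.3,fy=5.3,interpolation=cv2.INTER_CUBIC))
cv2.imwrite("pics/b8.png",np.hstack(out))
E
```

```text
10.5 tip in slope mm [-47.9093   0.0632 -14.6786] F slope [0.3008 0.9502 0.844 ] tq [0.131  0.3739 0.0639] j [2.2572 0.4981] w 0.01565926006667664
```

View pics/b8.png

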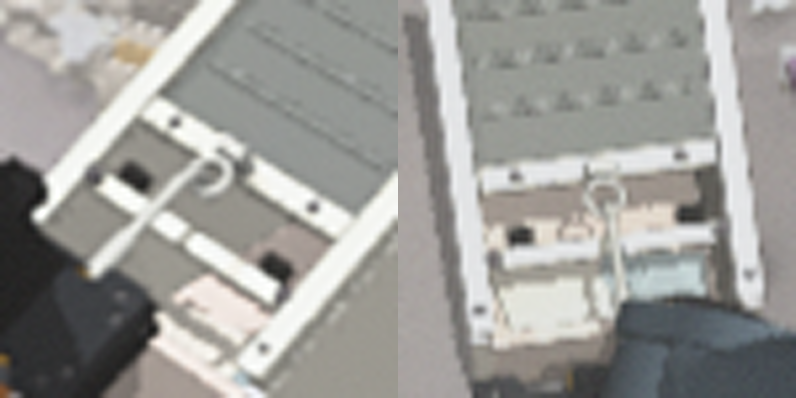

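The shutter is following, with its ring now at left-crop (213,175). The buffers are roughly 20 to 25 mm further down. I'll continue and then slow down.

Call:
{"api": "move_arm", "payload": {"moves": [{"gripper":0,"slide":[-0.018,0.0025,-0.01],"dr":[0,0,0]},{"gripper":0,"slide":[-0.036,0.005,-0.0195],"dr":[0,0,0]},{"gripper":0,"slide":[-0.054,0.0075,-0.029],"dr":[0,0,0]},{"gripper":0,"slide":[-0.07,0.01,-0.038],"dr":[0,0,0]},{"gripper":0,"slide":[-0.07,0.01,-0.038],"dr":[0,0,0]}]}}

```text
time: 11.1
tcp_pos: [0.4047, 0.1139, 0.32]
tool_rot: [0.157, 0.737, 0.643, 0.136]
contact_force: [0.8, -0.4, -0.3]
width: 0.0155
```

```bash
python3 f.py
```

```text
11.1 tip in slope mm [-59.7481   0.003  -14.6858] F slope [ 1.36   -0.3003  0.6688] tq [0.0696 0.3934 0.0058] j [2.2815 0.4866] w 0.015549021090186951
```

Call:
{"api": "move_arm", "payload": {"moves": [{"gripper":0,"slide":[-0.006,0.0008,-0.0032],"dr":[0,0,0]},{"gripper":0,"slide":[-0.012,0.0017,-0.0063],"dr":[0,0,0]},{"gripper":0,"slide":[-0.018,0.0025,-0.0095],"dr":[0,0,0]}]}}

```text
time: 11.4
tcp_pos: [0.4025, 0.1143, 0.3189]
tool_rot: [0.157, 0.737, 0.642, 0.137]
contact_force: [3.1, 0.0, -1.6]
width: 0.0154
```

```bash
python3 f.py
```

```text
11.4 tip in slope mm [-61.9888   0.0022 -14.5476] F slope [ 2.6647  0.4465 -1.4948] tq [ 0.0126  0.148  -0.0258] j [2.2867 0.4836] w 0.01544896334969992
```

Call:
{"api": "move_arm", "payload": {"moves": [{"gripper":0,"slide":[-0.006,0.0008,-0.0032],"dr":[0,0,0]},{"gripper":0,"slide":[-0.012,0.0017,-0.0063],"dr":[0,0,0]}]}}

```text
time: 11.6
tcp_pos: [0.4007, 0.1146, 0.3179]
tool_rot: [0.157, 0.737, 0.642, 0.137]
contact_force: [2.1, 0.2, -0.8]
width: 0.0154
```

```bash
python3 f.py
```

```text
11.6 tip in slope mm [-64.1422   0.0652 -14.5372] F slope [ 2.1713  0.4443 -0.2632] tq [ 0.0941  0.1298 -0.035 ] j [2.2909 0.4818] w 0.015444732126079592
```

Call:
{"api": "move_arm", "payload": {"moves": [{"gripper":0,"slide":[-0.006,0.0008,-0.0032],"dr":[0,0,0]},{"gripper":0,"slide":[-0.009,0.0012,-0.0047],"dr":[0,0,0]}]}}

```text
time: 11.8
tcp_pos: [0.3992, 0.1147, 0.3172]
tool_rot: [0.157, 0.737, 0.643, 0.137]
contact_force: [2.1, -0.2, -1.0]
width: 0.0152
```

```bash
python3 f.py
```

```text
11.8 tip in slope mm [-65.7965   0.051  -14.5318] F slope [ 2.1169  0.0475 -0.4862] tq [0.0287 0.1395 0.008 ] j [2.2941 0.4804] w 0.01519228675927551
```

Call:
{"api": "move_arm", "payload": {"moves": [{"gripper":0,"slide":[-0.006,0.0008,-0.0032],"dr":[0,0,0]},{"gripper":0,"slide":[-0.009,0.0012,-0.0047],"dr":[0,0,0]}]}}

```text
time: 12.0
tcp_pos: [0.3979, 0.1149, 0.3165]
tool_rot: [0.157, 0.737, 0.643, 0.137]
contact_force: [2.5, -1.0, 0.2]
width: 0.0157
```

```bash
python3 f.py
```

```text
12.0 tip in slope mm [-67.3169   0.0299 -14.531 ] F slope [ 3.1461 -0.6792  0.3223] tq [ 0.0032  0.1866 -0.0673] j [2.2972 0.4791] w 0.01568436841634088
```

Call:
{"api": "move_arm", "payload": {"moves": [{"gripper":0,"slide":[-0.006,0.0008,-0.0032],"dr":[0,0,0]},{"gripper":0,"slide":[-0.006,0.0008,-0.0032],"dr":[0,0,0]}]}}

```text
time: 12.2
tcp_pos: [0.3969, 0.115, 0.316]
tool_rot: [0.157, 0.737, 0.643, 0.137]
contact_force: [1.8, -0.3, -1.6]
width: 0.0156
```

```bash
python3 f.py
```

```text
12.2 tip in slope mm [-68.4567  -0.0082 -14.5535] F slope [ 1.5681 -0.0298 -0.8524] tq [ 0.0377  0.2816 -0.0345] j [2.2994 0.4783] w 0.015561350394412494
```

Call:
{"api": "move_arm", "payload": {"moves": [{"gripper":0,"slide":[-0.006,0.0008,-0.0032],"dr":[0,0,0]},{"gripper":0,"slide":[-0.006,0.0008,-0.0032],"dr":[0,0,0]}]}}

```text
time: 12.4
tcp_pos: [0.3961, 0.1152, 0.3155]
tool_rot: [0.157, 0.737, 0.643, 0.137]
contact_force: [0.5, -0.8, -1.6]
width: 0.0154
```

Call:
{"api": "move_arm", "payload": {"moves": [{"gripper":0,"slide":[-0.006,0.0008,-0.0032],"dr":[0,0,0]},{"gripper":0,"slide":[-0.006,0.0008,-0.0032],"dr":[0,0,0]}]}}

```text
time: 12.6
tcp_pos: [0.3955, 0.1153, 0.3153]
tool_rot: [0.158, 0.737, 0.642, 0.137]
contact_force: [2.2, -0.3, -1.9]
width: 0.0157
```

```bash
python3 f.py
```

```text
12.6 tip in slope mm [-69.9207   0.0566 -14.3743] F slope [ 1.7958  0.0212 -1.3144] tq [-0.0782  0.038  -0.0191] j [2.3029 0.4762] w 0.0157207759258471
```

Call:
{"api": "move_arm", "payload": {"moves": [{"gripper":0,"slide":[-0.006,0.0008,-0.0032],"dr":[0,0,0]},{"gripper":0,"slide":[-0.006,0.0008,-0.0032],"dr":[0,0,0]}]}}

```text
time: 12.8
tcp_pos: [0.3951, 0.1154, 0.3152]
tool_rot: [0.158, 0.737, 0.642, 0.138]
contact_force: [4.7, -1.2, -0.3]
width: 0.0155
```

Call:
{"api": "move_arm", "payload": {"moves": [{"gripper":0,"slide":[-0.006,0.0008,-0.0032],"dr":[0,0,0]},{"gripper":0,"slide":[-0.006,0.0008,-0.0032],"dr":[0,0,0]}]}}

```text
time: 13.0
tcp_pos: [0.3948, 0.1155, 0.3151]
tool_rot: [0.158, 0.737, 0.642, 0.138]
contact_force: [6.8, -0.9, -0.2]
width: 0.0157
```

```bash
python3 f.py
python3 - <<'E'
from h import *
out=[]
for n in("scene","top"):
    im=cams.grab_frame(n); cv2.imwrite(f"pics/{n}9.png",im)
    x,y=(270,145) if n=="scene" else (245,145)
    out.append(cv2.resize(im[y:y+75,x:x+75],None,fx=5.3,fy=5.3,interpolation=cv2.INTER_CUBIC))
cv2.imwrite("pics/b9.png",np.hstack(out))
E
```

```text
13.0 tip in slope mm [-70.061    0.2738 -13.8511] F slope [ 6.724   0.0332 -2.0129] tq [-0.2274 -0.8309 -0.1161] j [2.3049 0.4738] w 0.015667522249672376
```

View pics/b9.png

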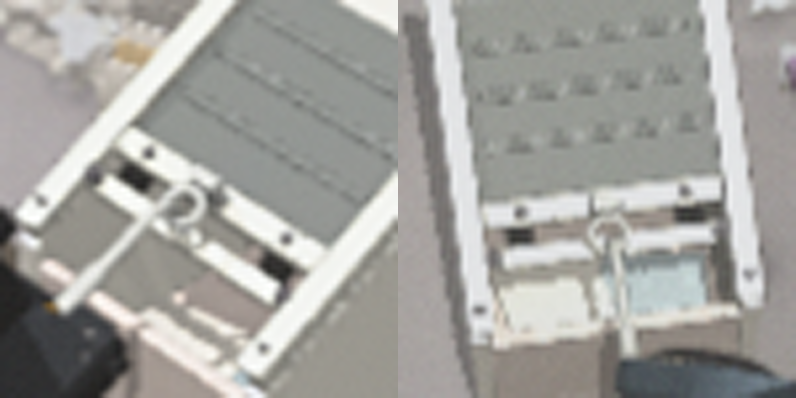

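The shutter edge now meets both buffers, at left-crop (135,175) and (278,265), and the force is rising. I'm building the pull up to about 12 N.

Call:
{"api": "move_arm", "payload": {"moves": [{"gripper":0,"slide":[-0.006,0.0008,-0.0032],"dr":[0,0,0]},{"gripper":0,"slide":[-0.006,0.0008,-0.0032],"dr":[0,0,0]}]}}

```text
time: 13.3
tcp_pos: [0.3945, 0.1156, 0.3151]
tool_rot: [0.159, 0.737, 0.642, 0.139]
contact_force: [9.7, -1.6, -0.4]
width: 0.0153
```

```bash
python3 f.py
```

```text
13.3 tip in slope mm [-70.0769   0.3467 -13.5914] F slope [ 9.2296 -0.2429 -3.5876] tq [-0.1871 -1.1889 -0.1293] j [2.3059 0.4726] w 0.015348513836031126
```

Call:
{"api": "move_arm", "payload": {"moves": [{"gripper":0,"slide":[-0.005,0.0007,-0.0027],"dr":[0,0,0]},{"gripper":0,"slide":[-0.005,0.0007,-0.0027],"dr":[0,0,0]}]}}

```text
time: 13.5
tcp_pos: [0.3943, 0.1157, 0.315]
tool_rot: [0.159, 0.737, 0.642, 0.139]
contact_force: [11.8, -2.0, 0.5]
width: 0.0152
```

```bash
python3 f.py
```

```text
13.5 tip in slope mm [-70.0821   0.4011 -13.3789] F slope [11.5703 -0.3604 -3.7938] tq [-0.3257 -1.4841 -0.1807] j [2.3067 0.4716] w 0.015218720977268762
```

11.6 N along the slope and about 12.2 N in total. I'm holding here.

Call:
{"api": "move_arm", "payload": {"moves": [{"gripper":0,"slide":[0,0,0],"dr":[0,0,0]},{"gripper":0,"slide":[0,0,0],"dr":[0,0,0]},{"gripper":0,"slide":[0,0,0],"dr":[0,0,0]}]}}

```text
time: 13.8
tcp_pos: [0.3943, 0.1157, 0.315]
tool_rot: [0.159, 0.737, 0.642, 0.139]
contact_force: [10.0, -2.2, 0.0]
width: 0.0153
```

```bash
python3 f.py
```

```text
13.8 tip in slope mm [-70.1037   0.407  -13.3878] F slope [ 9.7529 -0.7421 -3.3974] tq [-0.2501 -1.4941 -0.1696] j [2.3066 0.4716] w 0.015302183634897661
```

Call:
{"api": "move_arm", "payload": {"moves": [{"gripper":0,"slide":[0,0,0],"dr":[0,0,0]},{"gripper":0,"slide":[0,0,0],"dr":[0,0,0]},{"gripper":0,"slide":[0,0,0],"dr":[0,0,0]},{"gripper":0,"slide":[0,0,0],"dr":[0,0,0]},{"gripper":0,"slide":[0,0,0],"dr":[0,0,0]}]}}

```text
time: 14.3
tcp_pos: [0.3943, 0.1157, 0.3151]
tool_rot: [0.159, 0.737, 0.642, 0.139]
contact_force: [11.8, -2.0, -0.4]
width: 0.0155
```

```bash
python3 f.py
```

```text
14.3 tip in slope mm [-70.0696   0.3882 -13.3853] F slope [11.1648 -0.3155 -4.5702] tq [-0.3792 -1.4451 -0.1667] j [2.3066 0.4716] w 0.015465974065010523
```

Call:
{"api": "move_arm", "payload": {"moves": [{"gripper":0,"slide":[0,0,0],"dr":[0,0,0]},{"gripper":0,"slide":[0,0,0],"dr":[0,0,0]},{"gripper":0,"slide":[0,0,0],"dr":[0,0,0]},{"gripper":0,"slide":[0,0,0],"dr":[0,0,0]},{"gripper":0,"slide":[0,0,0],"dr":[0,0,0]},{"gripper":0,"slide":[0,0,0],"dr":[0,0,0]},{"gripper":0,"slide":[0,0,0],"dr":[0,0,0]}]}}

```text
time: 15.0
tcp_pos: [0.3943, 0.1157, 0.3151]
tool_rot: [0.159, 0.737, 0.642, 0.139]
contact_force: [10.7, -2.5, 1.0]
width: 0.0156
```

```bash
python3 f.py
```

```text
15.0 tip in slope mm [-70.0747   0.4004 -13.3831] F slope [10.8881 -0.9239 -2.9001] tq [-0.3892 -1.515  -0.2043] j [2.3066 0.4716] w 0.01561655128741084
```

Call:
{"api": "move_arm", "payload": {"moves": [{"gripper":0,"slide":[-0.003,0.0004,-0.0016],"dr":[0,0,0]},{"gripper":0,"slide":[-0.003,0.0004,-0.0016],"dr":[0,0,0]},{"gripper":0,"slide":[-0.003,0.0004,-0.0016],"dr":[0,0,0]},{"gripper":0,"slide":[-0.003,0.0004,-0.0016],"dr":[0,0,0]},{"gripper":0,"slide":[-0.003,0.0004,-0.0016],"dr":[0,0,0]}]}}

```text
time: 15.5
tcp_pos: [0.3942, 0.1157, 0.315]
tool_rot: [0.159, 0.737, 0.641, 0.14]
contact_force: [12.0, -3.2, 0.4]
width: 0.0156
```

```bash
python3 f.py
```

```text
15.5 tip in slope mm [-70.0733   0.4594 -13.2639] F slope [11.8266 -1.4702 -4.0425] tq [-0.2991 -1.6554 -0.2383] j [2.3071 0.471 ] w 0.01555768356899008
```

Call:
{"api": "move_arm", "payload": {"moves": [{"gripper":0,"slide":[0,0,0],"dr":[0,0,0]},{"gripper":0,"slide":[0,0,0],"dr":[0,0,0]},{"gripper":0,"slide":[0,0,0],"dr":[0,0,0]},{"gripper":0,"slide":[0,0,0],"dr":[0,0,0]},{"gripper":0,"slide":[0,0,0],"dr":[0,0,0]},{"gripper":0,"slide":[0,0,0],"dr":[0,0,0]},{"gripper":0,"slide":[0,0,0],"dr":[0,0,0]},{"gripper":0,"slide":[0,0,0],"dr":[0,0,0]},{"gripper":0,"slide":[0,0,0],"dr":[0,0,0]},{"gripper":0,"slide":[0,0,0],"dr":[0,0,0]}]}}

```text
time: 16.5
tcp_pos: [0.3942, 0.1157, 0.315]
tool_rot: [0.159, 0.737, 0.641, 0.14]
contact_force: [12.3, -2.9, 1.1]
width: 0.0155
```

```bash
python3 f.py; python3 look.py 10 >/dev/null
python3 - <<'E'
from h import *
out=[]
for n in("scene","top"):
    im=cv2.imread(f"pics/{n}10.png")
    x,y=(270,145) if n=="scene" else (245,145)
    out.append(cv2.resize(im[y:y+75,x:x+75],None,fx=5.3,fy=5.3,interpolation=cv2.INTER_CUBIC))
cv2.imwrite("pics/b10.png",np.hstack(out))
E
```

```text
16.5 tip in slope mm [-70.0724   0.4115 -13.2578] F slope [12.3222 -1.0948 -3.5823] tq [-0.3231 -1.6488 -0.2513] j [2.3071 0.471 ] w 0.015451363655817162
```

View pics/b10.png

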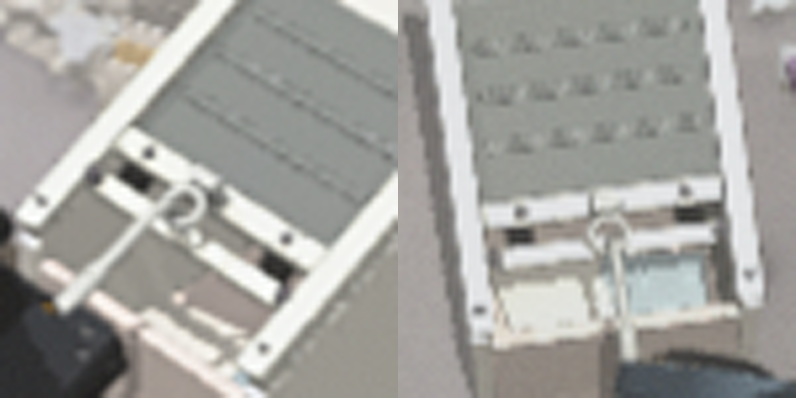

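The pull held at about 11 to 12 N for over 2 s. Both views show the shutter flat on the buffers. Next I'm unloading to centre the prong in the ring.

Call:
{"api": "move_arm", "payload": {"moves": [{"gripper":0,"slide":[0.012,-0.0017,0.0064],"dr":[0,0,0]},{"gripper":0,"slide":[0.024,-0.0034,0.013],"dr":[0,0,0]},{"gripper":0,"slide":[0.036,-0.005,0.019],"dr":[0,0,0]},{"gripper":0,"slide":[0.047,-0.0066,0.025],"dr":[0,0,0]},{"gripper":0,"slide":[0.047,-0.0066,0.025],"dr":[0,0,0]},{"gripper":0,"slide":[0.047,-0.0066,0.025],"dr":[0,0,0]}]}}

```text
time: 17.2
tcp_pos: [0.398, 0.1148, 0.3165]
tool_rot: [0.157, 0.737, 0.643, 0.136]
contact_force: [0.7, 0.3, -0.2]
width: 0.0155
```

```bash
python3 f.py;  python3 - <<'E'
from plan import *
p,r=cur();X=p+r.apply([0,0,.1635])+(r*Rrel).apply(TIP); R2=RING+CX[:,0]*(-.0656)
out=[]
for n in("scene","top"):
    im=cams.grab_frame(n);cv2.imwrite(f"pics/{n}11.png",im)
    x,y=(290,160) if n=="scene" else (262,165)
    out.append(cv2.resize(im[y:y+45,x:x+40],None,fx=10,fy=10,interpolation=cv2.INTER_CUBIC))
    print(n,(proj(n,X)-[x,y])*10,(proj(n,R2)-[x,y])*10)
cv2.imwrite("pics/b11.png",np.hstack(out))
E
```

```text
17.2 tip in slope mm [-67.3747  -0.0976 -14.7341] F slope [1.2051 0.4105 0.903 ] tq [ 0.1435  0.5805 -0.0212] j [2.2968 0.4797] w 0.015488340944380207
scene [151.4532 270.7678] [139.4673 239.2539]
top [228.6303 248.0365] [230.676  240.2644]
```

View pics/b11.png

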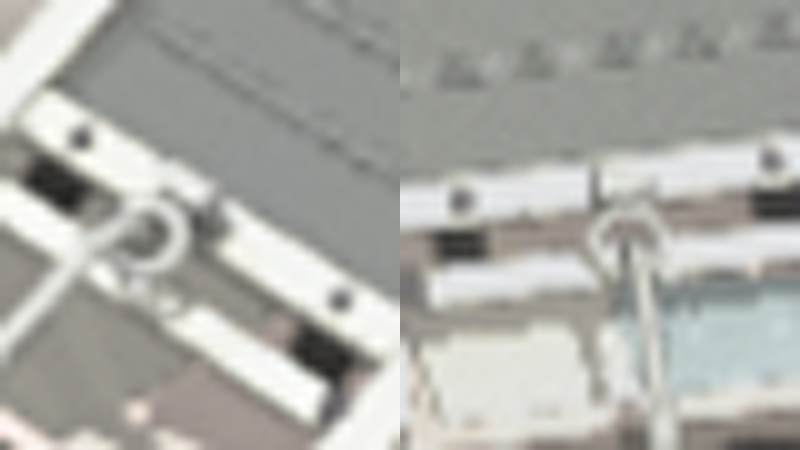

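Call:
{"api": "move_arm", "payload": {"moves": [{"gripper":0,"slide":[0.012,-0.002,0.006],"dr":[0,0,0]},{"gripper":0,"slide":[0.002,0,0.026],"dr":[0,0,0]},{"gripper":0,"slide":[-0.008,0.001,0.045],"dr":[0,0,0]},{"gripper":0,"slide":[-0.019,0.002,0.065],"dr":[0,0,0]},{"gripper":0,"slide":[-0.029,0.004,0.085],"dr":[0,0,0]},{"gripper":0,"slide":[-0.04,0.006,0.105],"dr":[0,0,0]},{"gripper":0,"slide":[-0.04,0.006,0.105],"dr":[0,0,0]}]}}

```text
time: 18.0
tcp_pos: [0.3923, 0.1158, 0.333]
tool_rot: [0.158, 0.737, 0.642, 0.137]
contact_force: [-0.2, -0.0, -0.9]
width: 0.0156
```

```bash
python3 f.py
```

```text
18.0 tip in slope mm [-64.298    0.1741   2.8649] F slope [ 0.0946 -0.036   0.6532] tq [ 0.1187  0.5953 -0.0168] j [2.2879 0.5042] w 0.015573819601274654
```

Free of the ring plane with no load. I'm raising it clear.

Call:
{"api": "move_arm", "payload": {"moves": [{"gripper":0,"slide":[-0.03,0.004,0.06],"dr":[0,0,0]},{"gripper":0,"slide":[-0.08,0.01,0.15],"dr":[0,0,0]},{"gripper":0,"slide":[-0.08,0.01,0.4],"dr":[0,0,0]},{"gripper":0,"slide":[-0.05,0,0.7],"dr":[0,0,0]},{"gripper":0,"slide":[-0.05,0,0.7],"dr":[0,0,0]},{"gripper":0,"slide":[-0.05,0,0.7],"dr":[0,0,0]}]}}

```text
time: 18.6
tcp_pos: [0.3849, 0.1157, 0.4383]
tool_rot: [0.158, 0.737, 0.642, 0.138]
contact_force: [-1.4, -0.1, -2.2]
width: 0.0158
```

```bash
python3 f.py;  python3 - <<'E'
from plan import *
p,r=cur();hold=p+r.apply([0,0,.1635]);Rp=r*Rrel
print(p)
for n in("scene","top"):
    im=cams.grab_frame(n);cv2.imwrite(f"pics/{n}12.png",im)
    print(n,[proj(n,hold+Rp.apply(v)) for v in(TIP,[.136,0,0],[-.124,0,0])])
E
```

```text
18.6 tip in slope mm [-21.1324  -1.1727  99.3922] F slope [-1.4991 -0.2787  0.1188] tq [ 0.0783  0.5987 -0.0058] j [2.1594 0.7094] w 0.01577051703014386
[0.3849 0.1157 0.4383]
scene [array([303.8545, 152.3948]), array([300.7067, 144.7618]), array([230.331 , 218.0492])]
top [array([285.7484, 172.1119]), array([286.6297, 170.2511]), array([299.197 , 261.9495])]
```

View pics/scene12.png

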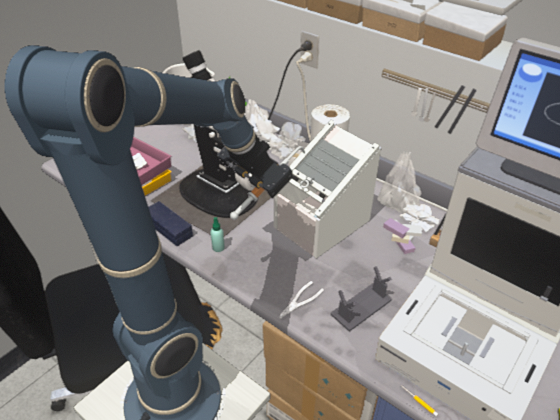

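View pics/top12.png

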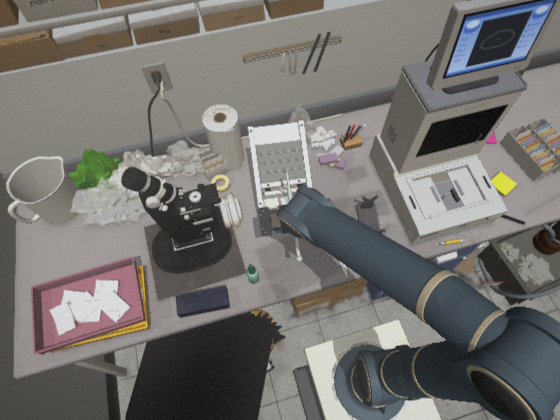

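Run:
```python
from h import *
out=[]
for n,(x,y) in(("scene",(222,130)),("top",(270,150))):
    im=cv2.imread(f"pics/{n}12.png"); w,h=(100,110) if n=="scene" else (60,120)
    out.append(cv2.resize(im[y:y+h,x:x+w],None,fx=5 ,fy=5,interpolation=cv2.INTER_CUBIC)[:550])
cv2.imwrite("pics/b12.png",np.hstack(out))
```

```text
(no output)
```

View pics/b12.png

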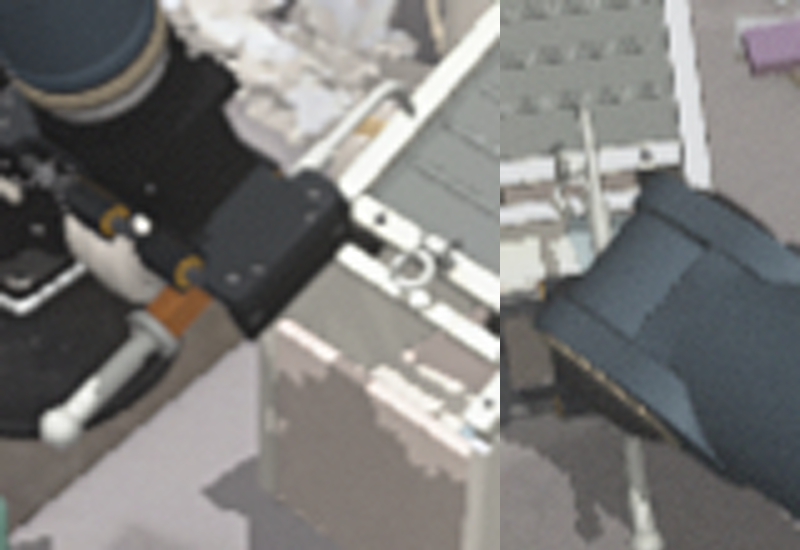

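Run:
```python
from plan import *
p,r=cur(); hold=p+r.apply([0,0,.1635]); Rp=r*Rrel
for nm,a,b in(("corner",(300.4,147.6),(287.4,172.4)),("ball",(234,214.4),(299.4,256))):
    X,e=tri(a,b);print(nm,X,e,"in pole:",Rp.inv().apply(X-hold))
```

```text
corner [0.571  0.0875 0.3383] 0.11849616163567417 in pole: [ 0.1328 -0.0014 -0.0026]
ball [0.3509 0.1187 0.2454] 0.9386889193838542 in pole: [-0.1081 -0.0012  0.0027]
```

The shutter stays down after unhooking, with the ring in the left crop at (415,265) by the bar. The pole hasn't turned noticeably in the grip. I'm going back to the rest.

Call:
{"api": "move_arm", "payload": {"moves": [{"gripper":0,"slide":[0,-0.33,0],"dr":[0,0,0]},{"gripper":0,"slide":[0,-0.67,0],"dr":[0,0,0]},{"gripper":0,"slide":[0,-1,0],"dr":[0,0,0]},{"gripper":0,"slide":[0,-1,0],"dr":[0,0,0]}]}}

```text
time: 19.1
tcp_pos: [0.3838, -0.0401, 0.4355]
tool_rot: [0.157, 0.741, 0.639, 0.134]
contact_force: [0.0, 1.2, -1.3]
width: 0.0153
```

Run:
```python
from plan import *
p,r=cur();print(p,(np.array([.4912,-.1924,.3867])-p)/.15,(Rg*r.inv()).as_rotvec(degrees=True)/30)
```

```text
[ 0.3838 -0.0401  0.4355] [ 0.7157 -1.0152 -0.3252] [ 0.1453  0.7804 -0.1221]
```

Call:
{"api": "move_arm", "payload": {"moves": [{"gripper":0,"slide":[0.1,-0.3,0],"dr":[0.036,0.2,-0.03]},{"gripper":0,"slide":[0.3,-0.55,0],"dr":[0.07,0.4,-0.06]},{"gripper":0,"slide":[0.5,-0.8,-0.1],"dr":[0.11,0.6,-0.09]},{"gripper":0,"slide":[0.71,-1,-0.3],"dr":[0.145,0.78,-0.12]},{"gripper":0,"slide":[0.71,-1,-0.3],"dr":[0.145,0.78,-0.12]},{"gripper":0,"slide":[0.71,-1,-0.3],"dr":[0.145,0.78,-0.12]},{"gripper":0,"slide":[0.71,-1,-0.3],"dr":[0.145,0.78,-0.12]},{"gripper":0,"slide":[0.71,-1,-0.3],"dr":[0.145,0.78,-0.12]}]}}

```text
time: 19.9
tcp_pos: [0.4907, -0.1829, 0.3939]
tool_rot: [0.001, 0.774, 0.633, 0.004]
contact_force: [-0.6, 0.5, -0.7]
width: 0.0155
```

Run:
```python
from plan import *
p,r=cur();print(p,(np.array([.4912,-.1924,.2367])-p)/.15,(Rg*r.inv()).as_rotvec(degrees=True)/30)
hold=p+r.apply([0,0,.1635]); Rp=r*Rrel
for n,(x,y) in(("scene",(320,220)),("top",(330,150))):
    im=cams.grab_frame(n);cv2.imwrite(f"pics/{n}13.png",im)
    print(n,[(proj(n,hold+Rp.apply(v))-[x,y])*6 for v in([.133,0,0],[-.113,0,0])])
    cv2.imwrite(f"pics/{n}13c.png",cv2.resize(im[y:y+100,x:x+110],None,fx=6,fy=6,interpolation=cv2.INTER_CUBIC))
```

```text
[ 0.4907 -0.1829  0.3939] [ 0.0031 -0.0631 -1.0478] [-0.0068  0.0157 -0.0248]
scene [array([520.2843, -14.2858]), array([ 93.1598, 264.8548])]
top [array([244.4709,  32.8844]), array([336.0275, 445.1933])]
```

View pics/scene13c.png

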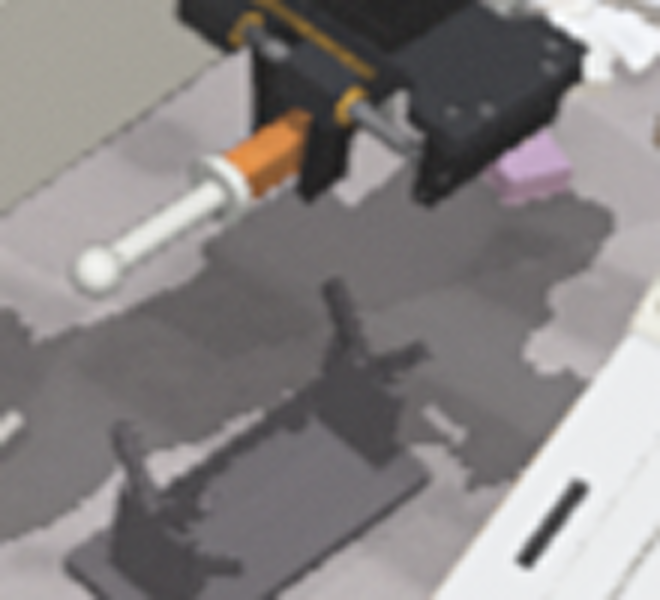

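View pics/top13c.png

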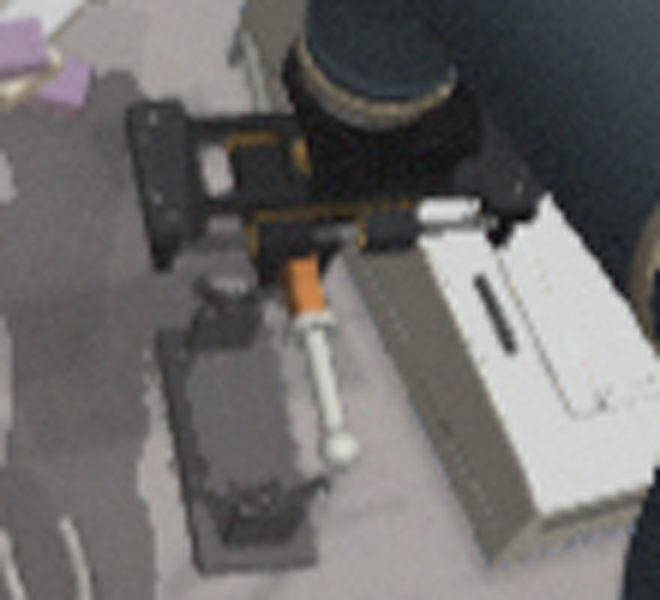

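The pole is level and above the rest, with the ball within about 1 px of prediction. I'm correcting 9 mm in y and then lowering.

Call:
{"api": "move_arm", "payload": {"moves": [{"gripper":0,"slide":[0.003,-0.063,0],"dr":[-0.007,0.016,-0.025]},{"gripper":0,"slide":[0.003,-0.063,0],"dr":[-0.007,0.016,-0.025]},{"gripper":0,"slide":[0.003,-0.063,-0.2],"dr":[-0.007,0.016,-0.025]},{"gripper":0,"slide":[0.003,-0.063,-0.4],"dr":[-0.007,0.016,-0.025]},{"gripper":0,"slide":[0.003,-0.063,-0.6],"dr":[-0.007,0.016,-0.025]},{"gripper":0,"slide":[0.003,-0.063,-0.65],"dr":[-0.007,0.016,-0.025]},{"gripper":0,"slide":[0.003,-0.063,-0.65],"dr":[-0.007,0.016,-0.025]}]}}

```text
time: 20.7
tcp_pos: [0.4917, -0.1938, 0.2944]
tool_rot: [-0.002, 0.779, 0.627, -0.001]
contact_force: [-0.1, 0.4, -1.0]
width: 0.0154
```

Run:
```python
from plan import *
p,r=cur();print(p,(np.array([.4912,-.1924,.2367])-p)/.15,(Rg*r.inv()).as_rotvec(degrees=True)/30)
```

```text
[ 0.4917 -0.1938  0.2944] [-0.0031  0.0097 -0.3849] [-0.0022 -0.0083  0.0042]
```

Call:
{"api": "move_arm", "payload": {"moves": [{"gripper":0,"slide":[-0.003,0.01,0],"dr":[-0.002,-0.008,0.004]},{"gripper":0,"slide":[-0.003,0.01,-0.08],"dr":[-0.002,-0.008,0.004]},{"gripper":0,"slide":[-0.003,0.01,-0.16],"dr":[-0.002,-0.008,0.004]},{"gripper":0,"slide":[-0.003,0.01,-0.24],"dr":[-0.002,-0.008,0.004]},{"gripper":0,"slide":[-0.003,0.01,-0.3],"dr":[-0.002,-0.008,0.004]},{"gripper":0,"slide":[-0.003,0.01,-0.34],"dr":[-0.002,-0.008,0.004]},{"gripper":0,"slide":[-0.003,0.01,-0.36],"dr":[-0.002,-0.008,0.004]},{"gripper":0,"slide":[-0.003,0.01,-0.36],"dr":[-0.002,-0.008,0.004]}]}}

```text
time: 21.5
tcp_pos: [0.4914, -0.1922, 0.2406]
tool_rot: [0.0, 0.778, 0.628, 0.0]
contact_force: [0.1, -0.5, -0.7]
width: 0.0153
```

Run:
```python
from plan import *
p,r=cur();print(p,(np.array([.4912,-.1924,.2367])-p)/.15,(Rg*r.inv()).as_rotvec(degrees=True)/30)
hold=p+r.apply([0,0,.1635]); Rp=r*Rrel
out=[]
for n,(x,y) in(("scene",(320,240)),("top",(330,165))):
    im=cams.grab_frame(n);cv2.imwrite(f"pics/{n}14.png",im)
    out.append(cv2.resize(im[y:y+90,x:x+(90 if n=="scene" else 70)],None,fx=5,fy=5,interpolation=cv2.INTER_CUBIC))
cv2.imwrite("pics/b14.png",np.hstack(out))
```

```text
[ 0.4914 -0.1922  0.2406] [-0.0015 -0.001  -0.0257] [ 0.0005  0.0021 -0.0004]
```

View pics/b14.png

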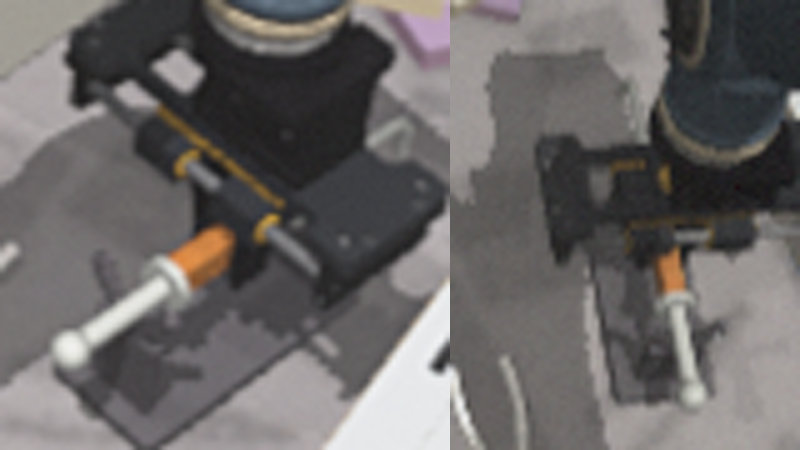

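The ball sits over the rear notch as before. The pole is 4 mm above its seat, so I'm finishing the lowering.

Call:
{"api": "move_arm", "payload": {"moves": [{"gripper":0,"slide":[-0.001,-0.001,-0.013],"dr":[0,0,0]},{"gripper":0,"slide":[-0.001,-0.001,-0.024],"dr":[0,0,0]},{"gripper":0,"slide":[-0.001,-0.001,-0.024],"dr":[0,0,0]},{"gripper":0,"slide":[-0.001,-0.001,-0.024],"dr":[0,0,0]}]}}

```text
time: 22.0
tcp_pos: [0.4913, -0.1924, 0.2375]
tool_rot: [0.001, 0.778, 0.628, 0.001]
contact_force: [1.1, -0.1, -0.9]
width: 0.0156
```

```bash
python3 -c "
from h import *
s=get_state();print(s['tcp_pos'],s['contact_force'],s['ft_torque'])"
```

```text
[ 0.49127728 -0.19241424  0.2374634 ] [ 1.06400296 -0.14265192 -0.87183476] [-0.00403997 -0.04760111  0.01031633]
```

Call:
{"api": "move_arm", "payload": {"moves": [{"gripper":0,"slide":[0,0,-0.005],"dr":[0,0,0]},{"gripper":0,"slide":[0,0,-0.005],"dr":[0,0,0]},{"gripper":0.3,"slide":[0,0,-0.005],"dr":[0,0,0]},{"gripper":0.5,"slide":[0,0,-0.005],"dr":[0,0,0]},{"gripper":0.7,"slide":[0,0,-0.005],"dr":[0,0,0]},{"gripper":0.7,"slide":[0,0,-0.005],"dr":[0,0,0]},{"gripper":0.7,"slide":[0,0,-0.005],"dr":[0,0,0]},{"gripper":0.7,"slide":[0,0,-0.005],"dr":[0,0,0]}]}}

```text
time: 22.8
tcp_pos: [0.4913, -0.1924, 0.2367]
tool_rot: [0.001, 0.778, 0.628, 0.001]
contact_force: [0.5, -0.0, 0.6]
width: 0.0549
```

Call:
{"api": "move_arm", "payload": {"moves": [{"gripper":0.8,"slide":[0,0,0],"dr":[0,0,0]},{"gripper":0.8,"slide":[0,0,0],"dr":[0,0,0]},{"gripper":0.8,"slide":[0,0,0],"dr":[0,0,0]},{"gripper":0.8,"slide":[0,0,0],"dr":[0,0,0]}]}}

```text
time: 23.2
tcp_pos: [0.4913, -0.1924, 0.2367]
tool_rot: [0.001, 0.778, 0.628, 0.001]
contact_force: [-0.6, 0.6, -0.9]
width: 0.0691
```

Released. I'm going straight up, then away to the robot's side for a clear look.

Call:
{"api": "move_arm", "payload": {"moves": [{"gripper":0.8,"slide":[0,0,0.1],"dr":[0,0,0]},{"gripper":0.8,"slide":[0,0,0.3],"dr":[0,0,0]},{"gripper":0.8,"slide":[0,0,0.6],"dr":[0,0,0]},{"gripper":0.8,"slide":[0,0,0.9],"dr":[0,0,0]},{"gripper":0.8,"slide":[0,0,1],"dr":[0,0,0]},{"gripper":0.8,"slide":[0,0,1],"dr":[0,0,0]}]}}

```text
time: 23.8
tcp_pos: [0.4919, -0.1926, 0.3897]
tool_rot: [0.003, 0.778, 0.628, 0.002]
contact_force: [-0.5, 0.4, -0.7]
width: 0.0695
```

Call:
{"api": "move_arm", "payload": {"moves": [{"gripper":0.8,"slide":[-0.1,0.33,0.3],"dr":[0,0,0]},{"gripper":0.8,"slide":[-0.2,0.67,0.4],"dr":[0,0,0]},{"gripper":0.8,"slide":[-0.2,1,0.4],"dr":[0,0,0]},{"gripper":0.8,"slide":[-0.2,1,0.4],"dr":[0,0,0]}]}}

```text
time: 24.2
tcp_pos: [0.4603, -0.0379, 0.4463]
tool_rot: [-0.0, 0.776, 0.63, 0.001]
contact_force: [0.1, 0.7, -0.0]
width: 0.0698
```

Call:
{"api": "move_arm", "payload": {"moves": [{"gripper":0.8,"slide":[0,0.33,0],"dr":[0,0,0]},{"gripper":0.8,"slide":[0,0.67,0],"dr":[0,0,0]},{"gripper":0.8,"slide":[0,1,0],"dr":[0,0,0]},{"gripper":0.8,"slide":[0,1,0],"dr":[0,0,0]}]}}

```text
time: 24.6
tcp_pos: [0.46, 0.1144, 0.4455]
tool_rot: [-0.001, 0.774, 0.633, 0.001]
contact_force: [0.5, -0.0, -0.1]
width: 0.0698
```

Call:
{"api": "move_arm", "payload": {"moves": [{"gripper":0.8,"slide":[-0.1,0.33,0],"dr":[0,0,0]},{"gripper":0.8,"slide":[-0.1,0.67,0],"dr":[0,0,0]},{"gripper":0.8,"slide":[-0.1,1,0],"dr":[0,0,0]},{"gripper":0.8,"slide":[-0.1,1,0],"dr":[0,0,0]}]}}

```text
time: 25.0
tcp_pos: [0.4445, 0.2635, 0.4454]
tool_rot: [-0.002, 0.775, 0.632, 0.001]
contact_force: [0.2, -0.4, 1.0]
width: 0.0694
```

Call:
{"api": "move_arm", "payload": {"moves": [{"gripper":0.8,"slide":[-0.3,0.33,0],"dr":[0,0,0]},{"gripper":0.8,"slide":[-0.3,0.67,0],"dr":[0,0,0]},{"gripper":0.8,"slide":[-0.3,1,0],"dr":[0,0,0]},{"gripper":0.8,"slide":[-0.3,1,0],"dr":[0,0,0]}]}}

```text
time: 25.4
tcp_pos: [0.3995, 0.4115, 0.4452]
tool_rot: [-0.001, 0.776, 0.63, -0.0]
contact_force: [-0.0, -0.9, -0.9]
width: 0.0696
```

Run:
```python
from h import *
np.set_printoptions(precision=4,suppress=True)
F={n:cams.grab_frame(n) for n in("scene","top")}
for n in F: cv2.imwrite(f"pics/{n}15.png",F[n])
def hc(im,box):
    x,y,w,h=box; m=np.zeros(im.shape[:2],np.uint8); m[y:y+h,x:x+w]=orange(im)[y:y+h,x:x+w]
    n,l,st,ce=cv2.connectedComponentsWithStats(m); i=1+np.argmax(st[1:,4]); print(st[i]);return ce[i]
print(tri(hc(F["scene"],(320,250,100,80)),hc(F["top"],(340,175,60,75))))
a=np.hstack([cv2.resize(F["scene"][250:330,320:420],None,fx=4,fy=4,interpolation=cv2.INTER_CUBIC),cv2.resize(F["top"][175:255,340:400],None,fx=4,fy=4,interpolation=cv2.INTER_CUBIC)])
cv2.imwrite("pics/b15.png",a)
```

```text
[354 279  24  19 193]Traceback (most recent call last):
  File "<stdin>", line 8, in <module>
  File "<stdin>", line 7, in hc
    return _wrapfunc(a, 'argmax', axis=axis, out=out, **kwds)
    return bound(*args, **kwds)
ValueError: attempt to get argmax of an empty sequence
```

View pics/scene15.png

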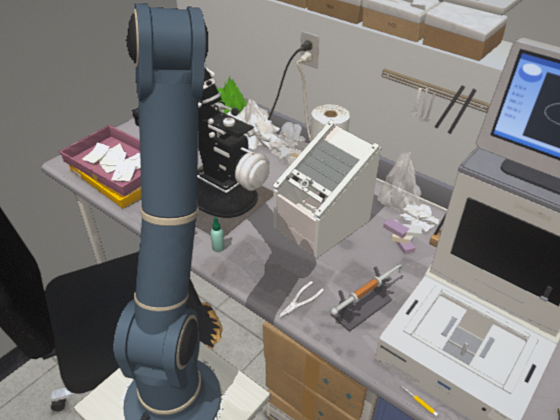

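View pics/top15.png

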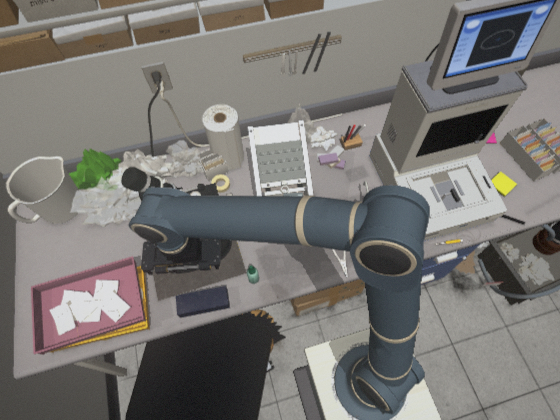

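The scene view shows the pole back on its rest, with the same handle box as at the start (354,279,24×19). The bottle, case and pliers are where they were. The arm hides the pole in the top view, so I'm checking the scene crop for the hook and the shutter.

Run:
```python
from h import *
a=cv2.imread("pics/scene0.png");b=cv2.imread("pics/scene15.png")
z=lambda i,x,y:cv2.resize(i[y:y+70,x:x+95],None,fx=4.1,fy=4.1,interpolation=cv2.INTER_CUBIC)
cv2.imwrite("pics/b15.png",np.vstack([np.hstack([z(a,325,255),z(b,325,255)]),np.hstack([z(a,270,140),z(b,270,140)])]))
d=cv2.absdiff(a,b).max(2)
for n,(x,y,w,h) in dict(pole=(325,255,85,75),pliers=(275,278,50,45),bottle=(205,215,25,40)).items(): print(n,(d[y:y+h,x:x+w]>40).sum())
```

```text
pole 0
pliers 443
bottle 178
```

View pics/b15.png

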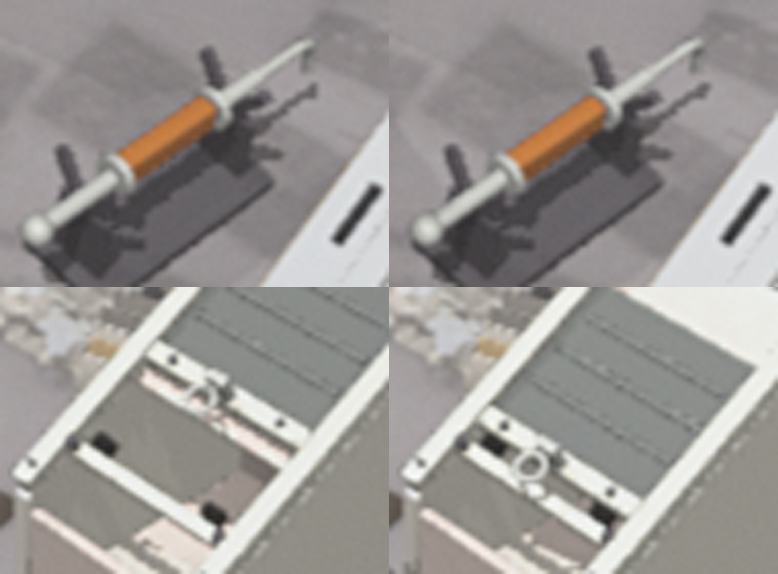

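The pole region matches the start picture with no changed pixels, and the shutter is down on both buffers. The differences around the pliers and bottle look like arm shadow; I see them at the same pixels as before, with the pliers' tips at (285,315). I'm handing in.

```bash
python3 -c "
from cell import ticket,get_state
print(get_state()['qvel'].round(3)); print(ticket.close_job())"
```

```text
[ 0.043 -0.033  0.044  0.037  0.009  0.014  0.014]
the job is handed in; nothing more can be done
None
```

The shutter is fully down on its stop bar and the pole is back in its rest, hook hanging down. I handed the job in at about 25.5 s of the 56 s allowed.

- **Pull:** I hooked the ring without any bump and drew the shutter down about 65 mm until the stop met it. The force readings on the stop ran from 9.2 to 12.3 N along the slope over about 3 s, settling near 12 N at the end. The highest total I read was about 13 N, against the 20 N limit.
- **Unhooking:** I unloaded the pole first, then lifted it out of the ring with no load showing. The last picture shows the shutter still down, its edge against both buffers.
- **Pole:** In the scene camera the pole area shows no changed pixels compared with the start. The arm hid the pole in the top view, so I could not confirm this from a second camera.
- **Bottle, case and pliers:** They look unmoved by eye. A picture comparison did show differences around the pliers and the bottle. I took these for the arm's shadow and did not measure further.
- **Mismatches:** The pole measured about 5% shorter in the pictures than stated, so I used the measured hook position. I tilted the pole 24° instead of 28°, because one wrist joint reached its limit when I tried 28° near the end-of-pull pose.

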